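Load the grinding balls into the shaker dish with the scoop

TASK

Before loading, turn the shaker's speed knob back until its pointer is on the zero mark. Then use the scoop, never the fingers, to take all four grinding balls out of the tray and tip them gently, from just above it, into the dish on the shaker. Finally stand the scoop flat on the open bench, and leave the bottles, beaker, jar and vial rack where they are.

Things in the scene. Friction and masses are not known exactly. Their poses are not given: they have to be found in the camera images.
- tray: Open steel tray fixed to the bench, left or right, 300 x 92 mm outside, 36 mm high, walls 4 mm (inside 292 x 84 mm), floor 5 mm. Origin: centre of its underside; x along its length towards the ramp end (away from the robot within 0.3 rad), z up. Four balls start with their centres at x = +7 to +100 mm; the floor from the plain end to them is clear.
- tray_ramp_foot (a point): Middle of the line on the tray's inside floor (5 mm above the bench) where the ramp begins, 109 mm along the tray's x from its centre; axes as the tray. From here the floor rises at 40 degrees, full inside width, to 36 mm above the bench at the far (+x) end wall, which is 60 mm high. Balls pushed up the ramp roll back over a lip held close to it.
- scoop: Loose flat-bottomed aluminium scoop, about 180 g, standing on the bench; open at front and top. Floor plate 95 x 76 mm, 2 mm thick, x = -45 to +50 mm; sides 2 mm (outer faces y = +-38 mm), 40 mm high back to x = +15 mm, then 20 mm high to x = +30 mm; back wall at x = -45 mm, 40 mm high; white upright handle behind it. Origin on the underside, x towards the open front, z up.
- scoop_lip (a point): Middle of the scoop's front edge, on the underside: (50, 0, 0) mm in the scoop's frame, same axes.
- scoop_grip (a point): Point to grip from above on the axis of the scoop's upright white handle, a bar 28 mm (x) by 24 mm (y) in section that runs from the underside to 132 mm above it: (-59, 0, 108) mm in the scoop's frame, same axes; the handle's top is 24 mm above this point.
- shaker: White laboratory shaker fixed on the bench, 220 (x) x 280 (y) mm, top deck 60 mm above the bench. Origin: centre of its underside; front to -x, z up. On its deck, on the +y side, is a rectangular steel dish; on the -y side the black speed knob. It stands on the side of the bench where the tray is not, turned up to 0.25 rad.
- dish_floor (a point): Centre of the inside floor of the shaker's fixed steel dish, 68 mm above the bench. The dish measures 150 (x) by 140 (y) mm inside, walls 4 mm thick, its rim 40 mm above this point (108 mm above the bench). Axes as the shaker: at (0, 60, 68) mm in the shaker's frame.
- speed_knob (a joint): Angle of the shaker's speed knob (rad): 0 when its pointer end (with the white line) points at the long black zero mark, which lies towards the shaker's +x side; positive is clockwise seen from above. Starts between 0.5 and 1.4; it can turn from -0.4 to 2.6, has no stop at zero and stays where it is left (about 0.05 N m of friction).
- knob_grip (a point): On the upright axis of the knob, at the height to grip, 85 mm above the bench and 25 mm above the deck: at (-20, -85, 85) mm in the shaker's frame. The grip is a bar 16 mm wide, 58 mm long and 28 mm high (top 97 mm above the bench) on a disc 54 mm across; x of this point runs along the bar to its pointer end.
- ball0_center (a point): Centre of a white ceramic grinding ball, 34 mm in diameter, about 60 g, loose in the tray; it rolls freely. All four are alike. (The axes turn with the ball.)
- ball1_center (a point): Centre of another white ceramic grinding ball, 34 mm in diameter, about 60 g, loose in the tray; it rolls freely. All four are alike. (The axes turn with the ball.)
- ball2_center (a point): Centre of another white ceramic grinding ball, 34 mm in diameter, about 60 g, loose in the tray; it rolls freely. All four are alike. (The axes turn with the ball.)
- ball3_center (a point): Centre of another white ceramic grinding ball, 34 mm in diameter, about 60 g, loose in the tray; it rolls freely. All four are alike. (The axes turn with the ball.)
- reagent_bottle: Bystander: clear glass bottle with blue cap, 72 mm across, 150 mm tall, behind the work area. Origin at the centre of its underside, z up.
- amber_bottle: Bystander: amber glass bottle with blue cap, 68 mm across, 140 mm tall, behind the work area. Origin at the centre of its underside, z up.
- vial_rack: Bystander: black rack of small vials, 70 x 130 mm, 50 mm tall, behind the work area. Origin at the centre of its underside, z up.
- beaker: Bystander: glass beaker, 68 mm across, 75 mm tall, between the robot and the scoop. Origin at the centre of its underside, z up.
- jar: Bystander: white jar, 60 mm across, 60 mm tall, between the robot and the scoop. Origin at the centre of its underside, z up.
Mind the look-alikes: they are no part of the job. Leave any green look-alike of the scoop alone. What is shaped like the part that bears ball0_center but brown is not meant.

How it is judged (in metres and radians):
On the way, in this order (a step that is already met when the one before it is completed fails the run):
1. the speed knob's pointer is on zero (within 0.13 rad) while no ball is in the dish (value of joint speed_knob between -0.13 and 0.13 rad and not (x of ball0_center in the frame of dish_floor between -0.075 and 0.075 m and y of ball0_center in the frame of dish_floor between -0.07 and 0.07 m and z of ball0_center in the frame of dish_floor between 0.005 and 0.045 m) and not (x of ball1_center in the frame of dish_floor between -0.075 and 0.075 m and y of ball1_center in the frame of dish_floor between -0.07 and 0.07 m and z of ball1_center in the frame of dish_floor between 0.005 and 0.045 m) and not (x of ball2_center in the frame of dish_floor between -0.075 and 0.075 m and y of ball2_center in the frame of dish_floor between -0.07 and 0.07 m and z of ball2_center in the frame of dish_floor between 0.005 and 0.045 m) and not (x of ball3_center in the frame of dish_floor between -0.075 and 0.075 m and y of ball3_center in the frame of dish_floor between -0.07 and 0.07 m and z of ball3_center in the frame of dish_floor between 0.005 and 0.045 m)), for 0.3 s.
2. all four balls lie in the dish (x of ball0_center in the frame of dish_floor between -0.075 and 0.075 m and y of ball0_center in the frame of dish_floor between -0.07 and 0.07 m and z of ball0_center in the frame of dish_floor between 0.005 and 0.045 m and x of ball1_center in the frame of dish_floor between -0.075 and 0.075 m and y of ball1_center in the frame of dish_floor between -0.07 and 0.07 m and z of ball1_center in the frame of dish_floor between 0.005 and 0.045 m and x of ball2_center in the frame of dish_floor between -0.075 and 0.075 m and y of ball2_center in the frame of dish_floor between -0.07 and 0.07 m and z of ball2_center in the frame of dish_floor between 0.005 and 0.045 m and x of ball3_center in the frame of dish_floor between -0.075 and 0.075 m and y of ball3_center in the frame of dish_floor between -0.07 and 0.07 m and z of ball3_center in the frame of dish_floor between 0.005 and 0.045 m), for 0.3 s.
At the end, for the whole second after the job is handed in: The knob reads zero within 0.13 rad; all four balls lie inside the dish (centres within its walls and below its rim level) and nearly at rest (under 0.1 m/s); the scoop stands at rest, upright within 0.06 rad, with its underside on the bench (within 3 mm), not in the tray or on the shaker (all of step 2 and value of joint speed_knob between -0.13 and 0.13 rad and linear speed of each of ball0, ball1, ball2, ball3 below 0.1 m/s and height (world z) of scoop between -0.003 and 0.0035 m and angle between scoop's own z axis and vertical below 0.06 rad and linear speed of scoop below 0.02 m/s); the robot touches nothing.
It fails at once if a finger touches a ball (contact force between the fingers and ball0 above 0.3 N or contact force between the fingers and ball1 above 0.3 N or contact force between the fingers and ball2 above 0.3 N or contact force between the fingers and ball3 above 0.3 N).
It fails at once if a ball is thrown or dropped hard (faster than 1.5 m/s) (linear speed of any of ball0, ball1, ball2, ball3 above 1.5 m/s).
It fails at once if a bystander is shifted by more than 25 mm or tipped by more than 0.4 rad (distance of any of reagent_bottle, amber_bottle, beaker, jar, vial_rack from where it was at the start of the episode above 0.025 m or angle between any of reagent_bottle, amber_bottle, beaker, jar, vial_rack's own z axis and vertical above 0.4 rad).
It also fails if it takes over 72 s, if anything falls off the work surface, if the arm or the gripper's body presses on something with over 40 N, if the wrist force passes 120 N, or if a joint passes its speed limit or range.

ROBOT

A 6-joint arm with a two-finger parallel gripper is mounted at the origin on the work surface. World frame = base frame: x ahead of the robot, y to its left, z up, the work surface at z = 0. Lengths are in mm, angles in rad, forces in N, time in s.
With the tool pointing down it reaches from about 350 to 850 mm from the base axis. Payload 8.1 kg.
Tool frame: the origin (TCP) lies at the very end of the fingers, on their centre line; the grasp point (between the pads) lies arm.grip_point_offset behind it (arm.grip_point_offset is the distance from the TCP to the grasp point, in mm); z points along the fingers, y is the line along which they close (so a half turn about z gives the same grasp; the last joint's range is limited). The gripper opens to 93 mm and grips with 3 to 60 N. Pads are 15 mm wide; open, the fingers measure 128 mm over their backs; the gripper's body (75 mm by 188 mm) begins 65 mm behind the grasp point.
Start: joints at [1.055, 0.13, 1.488, -0, 1.523, -0.085], TCP at [250.539, 545.193, 218.635] pointing down, gripper open.
Joint ranges: [-2.96, 2.96], [-0.89, 2.26], [0.02, 2.5], [-1.34, 4.48], [0, 2.73], [-2.66, 2.66]. Speed limits (rad/s): [2.39, 2.39, 2.79, 3.14, 3.14, 3.14].

INTERFACE

Orientations are given as a unit quaternion [x, y, z, w].
In Python, from station import arm gives the robot as it stands.
- The arm moves only by the shell command python3 -m jog 'ROWS'. ROWS is a JSON object of lists of equal length, an entry for each row: "gripper": the opening, from 0 (shut) to 1 (fully open); "offset": the shift along the tool's x, y, z scaled (see below), a list of three; "turn": the turn about the tool's z scaled (see below). A call has 1 to 5 rows; each row shifts and turns the commanded pose from where the row before left it, along the tool's axes as they then stand; what a row does not reach is not made up. The controller multiplies each number of a shift by 0.3 m and each number of a turn by pi rad. A row lasts 1/10 s, in which the tool goes at most 50 mm and 8.59 degrees, less where a joint would pass 70% of its speed; a pose out of reach is approached as far as the arm can. A call with a number of a shift or a turn outside -1 to 1 is refused whole. A call with a gripper value outside its range is refused whole. The fingers move at their own pace and stop on an object; the grip force is fixed at half the most. Time passes only in rows, so rows that do not move let the fingers close. It gives the time, the measured TCP pose, the force, the opening and the grip force at its end, in the units of the state.
- arm.get_obs(): the state, without advancing time (a new reading comes with each control period).
- arm.read_camera(name): name is "scene" or "top"; returns the picture (400x640x3 uint8, red, green, blue); there is no depth.
- arm.get_calibration(name): a dict with "vfov" (degrees; the focal length in pixels is half the picture's height over the tangent of half this angle, whatever the lens; pixels are square), "cx", "cy" (the principal point, pixels), "R" (3x3) and "t" (3): a world point X has camera coordinates R X + t. Camera axes: x right, y down, z forward; pixel columns grow to the right and rows downward; lengths in mm; the calibration is good to about 2 mm. A picture is of the moment at which its call begins. get_calibration takes no time and is no camera call.
- arm.hand_in(): hands the job in; it is judged then, once.
The state is a dict: "time_s": time; "q": joint angles; "qd": joint speeds; "joint_efforts": joint torques, N m; "position": TCP position; "tcp_rot": TCP orientation; "wrist_force": force on the tool from outside, world axes, zero at the start; "moment": the same for the moment, N m; "finger_gap": finger opening in mm; "grasp_force": force on a finger pad.
Only numpy, scipy, OpenCV 4.12 (cv2) and the standard library are available. Lean on these libraries where they do the work, as an engineer would, in place of code of your own. Each camera call takes 0.05 s, during which the arm holds its last target. There are 200 camera calls.

## Working session

There is one attempt and no reset: what is moved stays moved. The work goes in short steps, Python scripts to look and compute and a shell command to move; the robot and the scene stay as the last step left them, time stands still between calls to the robot, and variables do not carry over. Pictures are saved under pics/ and viewed, at most 10 in all, crops included, and the job is handed in when it is done.

```bash
ls; mkdir -p pics; python3 - <<'E'
from station import arm
import cv2,numpy as np
for n in("scene","top"):
    im=arm.read_camera(n); cv2.imwrite(f"pics/{n}0.png",im[:,:,::-1])
    c=arm.get_calibration(n); print(n,c, "cam pos",-np.array(c["R"]).T@np.array(c["t"]))
print(arm.get_obs(),arm.grip_point_offset)
E
```

```text
pics
scene {'vfov': 48.14028795825677, 'cx': 319.84260916212565, 'cy': 199.35235506003335, 'R': array([[-0.62846446,  0.77782206,  0.00502738],
       [ 0.55581858,  0.45359287, -0.69664856],
       [-0.544149  , -0.43502454, -0.71739495]]), 't': array([ 350.55921374, -211.52765513, 1331.52241125])} cam pos [1062.43159298  402.51967397  806.10462422]
top {'vfov': 49.4721824845125, 'cx': 315.64362970585245, 'cy': 192.9859097068865, 'R': array([[ 0.00558727, -0.99997126, -0.0051246 ],
       [-0.98383551, -0.0045797 , -0.17901597],
       [ 0.17898735,  0.00604198, -0.98383282]]), 't': array([ -16.9527385 ,  525.15889097, 1213.83391847])} cam pos [ 299.5037647   -21.88113856 1288.13460028]
{'time_s': 0.1, 'q': array([ 1.05460732e+00,  1.31044540e-01,  1.48916954e+00, -2.97647399e-06,
        1.52301779e+00, -8.53406380e-02]), 'qd': array([ 0.00159957, -0.00026164, -0.00282609, -0.00076253,  0.00081809,
        0.00070191]), 'joint_efforts': array([ 1.31978708e-03, -5.61337996e+01, -4.93100095e+01,  7.71098142e-02,
        2.89694272e-02, -2.20357867e-05]), 'position': array([250.27748411, 544.73978523, 217.71737075]), 'tcp_rot': array([ 2.13761686e-01,  9.76885495e-01, -7.83255012e-04, -2.41389354e-04]), 'wrist_force': array([-0.49081708, -0.45771967, -0.61516178]), 'moment': array([0.00503834, 0.01550688, 0.03426542]), 'grasp_force': 0.0, 'finger_gap': 93.05520686443879} 18.8
```

View pics/top0.png

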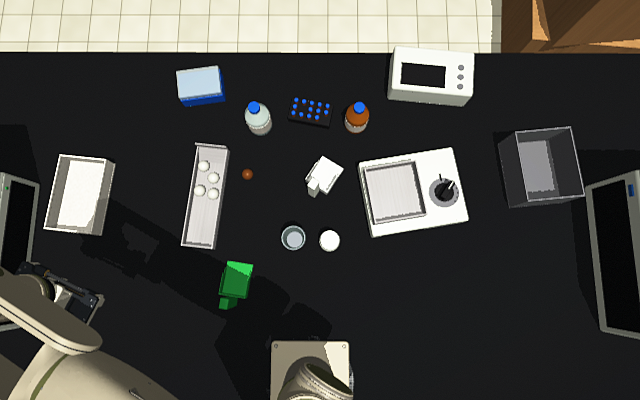

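View pics/scene0.png

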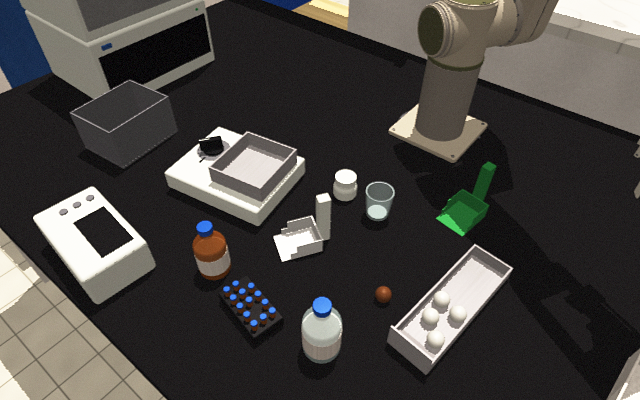

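The top view shows the tray at about (205,195) with four balls at (204,166), (213,178), (200,190), (213,194). The scoop is at (325,172), the shaker at (413,190) and the knob at (445,191). The scene view agrees, and the green scoop and the brown ball are decoys. I'll measure from enlarged crops.

```bash
cat > h.py <<'E'
from station import arm
import cv2,numpy as np
from scipy.spatial.transform import Rotation as Ro
C={n:arm.get_calibration(n) for n in("scene","top")}
def K(c): f=200/np.tan(np.radians(c["vfov"]/2)); return f
def ray(n,u,v,z):
    c=C[n];R=np.array(c["R"]);t=np.array(c["t"]);o=-R.T@t
    d=R.T@np.array([(u-c["cx"])/K(c),(v-c["cy"])/K(c),1]); return o+d*(z-o[2])/d[2]
def proj(n,X):
    c=C[n];p=np.array(c["R"])@np.array(X)+np.array(c["t"]); return p[0]/p[2]*K(c)+c["cx"],p[1]/p[2]*K(c)+c["cy"]
E
python3 - <<'E'
import cv2
a=cv2.imread("pics/top0.png")
s=lambda x0,x1,y0,y1,k:cv2.resize(a[y0:y1,x0:x1],None,fx=k,fy=k,interpolation=cv2.INTER_CUBIC)
cv2.imwrite("pics/c1.png",cv2.hconcat([s(175,235,138,254,5),s(355,471,142,242,5)[:500].copy() if 0 else cv2.resize(s(355,475,142,258,4),(480,464)).copy()[:464]]) if 0 else s(175,235,138,254,5))
A=s(175,235,138,254,5); B=s(300,350,150,205,5)
import numpy as np
out=np.zeros((580,560,3),np.uint8);out[:580,:300]=A;out[:275,310:560]=B
cv2.imwrite("pics/c1.png",out)
cv2.imwrite("pics/c2.png",s(352,472,142,242,6))
E
```

```text
(no output)
```

View pics/c1.png

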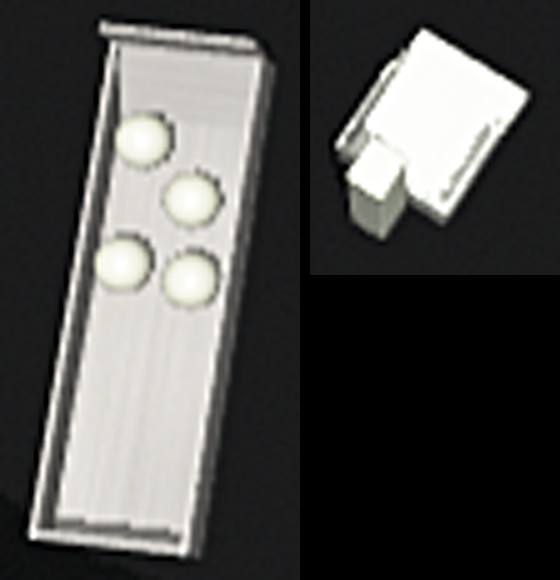

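View pics/c2.png

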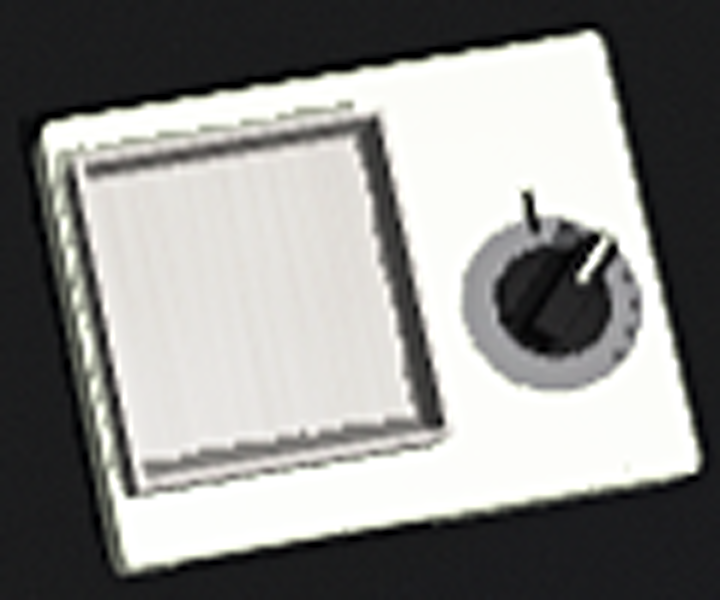

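```bash
python3 - <<'E'
from h import *
np.set_printoptions(precision=1,suppress=True)
def P(X,Y,x0,y0,k,z): return ray("top",(X+.5)/k-.5+x0,(Y+.5)/k-.5+y0,z)
t=lambda X,Y,z:P(X,Y,175,138,5,z); s=lambda X,Y,z:P(X,Y,300-310/5,150,5,z); k=lambda X,Y,z:P(X,Y,352,142,6,z)
nl,nr,fl,fr=t(30,538,36),t(187,553,36),t(100,22,60),t(257,42,60)
print("tray",nl,nr,fl,fr,"len",np.linalg.norm((nl-fl)[:2]),np.linalg.norm((nr-fr)[:2]),"w",np.linalg.norm(nl-nr),np.linalg.norm(fl-fr))
d=(fl+fr-nl-nr)[:2];print("tray c",(nl+nr+fl+fr)/4,"yaw",np.arctan2(d[1],d[0]), "cross yaw",[np.arctan2(*( (a-b)[[1,0]]))-np.pi/2 for a,b in((nl,nr),(fl,fr))])
# balls auto
for n in("top","scene"):
    im=cv2.imread(f"pics/{n}0.png");
    if n=="top": g=im[138:254,175:235]; 
    else: g=im[270:360,400:490]
    o=(175,138) if n=="top" else (400,270)
    m=((g.min(2)>200)&(g[:,:,0]<g[:,:,2]-3)) if 0 else (g.min(2)>212)
    N,L,S,c=cv2.connectedComponentsWithStats(m.astype(np.uint8))
    for i in range(1,N):
        if S[i,4]>15: print(n,S[i,4],c[i]+o,ray(n,*(c[i]+o),22))
for X,Y in((145,140),(192,200),(124,263),(190,278)): print("ball",t(X,Y,22))
fp=[s(423,28,1),s(529,96,1)];print("scoop lip",fp,np.linalg.norm(fp[0]-fp[1]),"lipmid",(fp[0]+fp[1])/2)
d=(fp[0]-fp[1]);print("yaw",np.arctan2(d[1],d[0])-np.pi/2)
h=[s(378,140,132),s(406,165,132),s(381,202,132),s(350,180,132)];print("handle top",h,np.mean(h,0))
a,b,c_,e=k(600,30,60),k(700,470,60),k(45,125,60),k(120,575,60)
print("deck",a,b,c_,e,"x",np.linalg.norm(a-b),"y",np.linalg.norm(a-c_),np.linalg.norm(b-e)); d=a-b;print("yaw",np.arctan2(d[1],d[0]))
r=[k(72,160,108),k(375,110,108),k(445,430,108),k(135,492,108)];print("rim",r,np.mean(r,0),np.linalg.norm(r[0]-r[1]),np.linalg.norm(r[1]-r[2]))
for q in(k(553,300,60),k(530,210,60),k(605,240,97),k(525,325,97)):print("knob",q)
E
```

```text
tray [373. 373.  36.] [364.9 282.3  36. ] [673.8 342.7  60. ] [662.  249.7  60. ] len 302.3031822215893 298.8171000304219 w 91.11212313597905 93.77246156641115
tray c [518.4 311.9  48. ] yaw -0.10476999370638466 cross yaw [np.float64(-0.08881941948561578), np.float64(-0.12645062617091019)]
top 1152 [203.9 208.1] [483.1 315.3  22. ]
top 57 [202.7 165.6] [611.8 325.6  22. ]
top 52 [212.5 177.5] [575.4 294.3  22. ]
top 58 [198.4 190.3] [536.3 334.5  22. ]
top 58 [212.1 193.5] [526.9 293.   22. ]
scene 109 [425.  295.9] [544.9 262.6  22. ]
scene 2951 [452.1 306.8] [532.8 316.9  22. ]
ball [611.9 322.8  22. ]
ball [575.1 292.8  22. ]
ball [536.7 331.4  22. ]
ball [527.8 291.7  22. ]
scoop lip [array([651.4, -33.4,   1. ]), array([608.9, -98. ,   1. ])] 77.34993803983589 lipmid [630.1 -65.7   1. ]
yaw -0.5813783014432417
handle top [array([552.4,  -7.9, 132. ]), array([538.6, -23.2, 132. ]), array([518. ,  -9.7, 132. ]), array([530.1,   7.2, 132. ])] [534.8  -8.4 132. ]
deck [ 662.9 -411.6   60. ] [ 447.3 -447.9   60. ] [ 614.  -140.3   60. ] [ 396.3 -172.9   60. ] x 218.65585859761833 y 275.632604196224 279.74379019137757
yaw 0.16705401180358523
rim [array([ 585., -148.,  108.]), array([ 609.6, -289.6,  108. ]), array([ 459.2, -316.2,  108. ]), array([ 430.2, -174.4,  108. ])] [ 521.  -232.1  108. ] 143.70674724985773 152.64711790065664
knob [ 528.7 -382.3   60. ]
knob [ 572.8 -373.4   60. ]
knob [ 550.4 -397.    97. ]
knob [ 510. -358.   97.]
```

Measured positions agree with the given sizes:
- **Tray:** centre about (518, 312), yaw -0.105.
- **Shaker:** centre about (531, -292), yaw 0.168.
- **Knob:** axis about (527, -380), bar at yaw -0.77, so the knob angle is about 0.93.
- **Scoop:** grip point about (537, -7), yaw about -0.56.

The knob comes first.

```bash
cat >> h.py <<'E'
def go(x,y,z,yaw_y=None):
    "print shift (scaled tool units) and turn to the TCP target; yaw_y = heading of tool y"
    o=arm.get_obs();R=Ro.from_quat(o["tcp_rot"]).as_matrix();d=np.array([x,y,z])-o["position"]
    yw=np.arctan2(R[1,1],R[0,1]); dy=0 if yaw_y is None else (yw-yaw_y+np.pi)%(2*np.pi)-np.pi
    u=R.T@d/300
    c,s=np.cos(dy),np.sin(dy); u2=np.array([c*u[0]+s*u[1],-s*u[0]+c*u[1],u[2]])
    print("pos",o["position"].round(1),"yaw_y",yw.round(4),"tilt",R[2].round(3),"shift",u.round(4),"rows>=",round(np.linalg.norm(d)/50,2),
     "turn",round(dy/np.pi,4),"rows>=",round(abs(dy)/.15,2),"shift after turn",u2.round(4),"t",o["time_s"],"F",o["wrist_force"].round(1),"gap",round(o["finger_gap"],1))
E
python3 -m jog '{"gripper":[1,1,1],"offset":[[0,0,0],[0,0,0],[0,0,0]],"turn":[0.035,0.036,0.036]}'
python3 -c "
from h import *
go(527,-380,180,.803)"
```

```text
time_s: 0.4
position: [250.4, 544.9, 218.0]
tcp_rot: [0.376, 0.926, -0.001, -0.0]
wrist_force: [0.3, 0.0, 0.1]
finger_gap: 93.0
grasp_force: 0.0
pos [250.4 544.9 218. ] yaw_y 0.7992 tilt [-0.    -0.001 -1.   ] shift [-2.8107 -1.5667  0.1291] rows>= 19.32 turn -0.0012 rows>= 0.03 shift after turn [-2.8047 -1.5774  0.1291] t 0.4 F [0.3 0.  0.1] gap 93.0
```

```bash

python3 -m jog '{"gripper":[1,1,1,1,1],"offset":[[-0.14,-0.078,0],[-0.14,-0.078,0],[-0.14,-0.078,0],[-0.14,-0.078,0],[-0.14,-0.078,0]],"turn":[0,0,0,0,0]}'
python3 -m jog '{"gripper":[1,1,1,1,1],"offset":[[-0.14,-0.078,0],[-0.14,-0.078,0],[-0.14,-0.078,0],[-0.14,-0.078,0],[-0.14,-0.078,0]],"turn":[0,0,0,0,0]}'
python3 -m jog '{"gripper":[1,1,1,1,1],"offset":[[-0.14,-0.078,0],[-0.14,-0.078,0],[-0.14,-0.078,0],[-0.14,-0.078,0],[-0.14,-0.078,0]],"turn":[0,0,0,0,0]}'
python3 -m jog '{"gripper":[1,1,1,1,1],"offset":[[-0.14,-0.078,0],[-0.14,-0.078,0],[-0.14,-0.078,0],[-0.14,-0.078,0],[0,0,0]],"turn":[0,0,0,0,0]}'
python3 -c "
from h import *
go(527,-380,67,.803)"
```

```text
time_s: 0.9
position: [320.4, 313.4, 218.1]
tcp_rot: [0.374, 0.927, -0.0, -0.0]
wrist_force: [0.6, -0.8, 0.8]
finger_gap: 93.1
grasp_force: 0.0
time_s: 1.4
position: [390.5, 83.4, 218.5]
tcp_rot: [0.374, 0.927, 0.0, 0.0]
wrist_force: [0.8, 0.6, -1.3]
finger_gap: 93.1
grasp_force: 0.0
time_s: 1.9
position: [460.5, -146.8, 218.4]
tcp_rot: [0.374, 0.927, 0.0, -0.0]
wrist_force: [1.1, 0.9, -0.6]
finger_gap: 93.1
grasp_force: 0.0
time_s: 2.4
position: [515.9, -333.3, 215.4]
tcp_rot: [0.376, 0.927, -0.0, -0.002]
wrist_force: [-0.0, 0.8, -0.8]
finger_gap: 92.9
grasp_force: 0.0
pos [ 515.9 -333.3  215.4] yaw_y 0.7997 tilt [ 0.003 -0.002 -1.   ] shift [-0.1366 -0.085   0.4943] rows>= 3.12 turn -0.001 rows>= 0.02 shift after turn [-0.1364 -0.0855  0.4943] t 2.4 F [-0.   0.8 -0.8] gap 92.9
```

```bash

python3 -m jog '{"gripper":[1,1,1,1,1],"offset":[[-0.1365,-0.085,0],[0,0,0.15],[0,0,0.15],[0,0,0.1],[0,0,0.08]],"turn":[0,0,0,0,0]}'
python3 -m jog '{"gripper":[1,1,0,0,0],"offset":[[0,0,0.012],[0,0,0],[0,0,0],[0,0,0],[0,0,0]],"turn":[0,0,0,0,0]}'
python3 -m jog '{"gripper":[0,0,0],"offset":[[0,0,0],[0,0,0],[0,0,0]],"turn":[0,0,0]}'
python3 -c "
from h import *
go(527,-380,67,1.739)"
```

```text
time_s: 2.9
position: [526.9, -373.7, 71.3]
tcp_rot: [0.374, 0.927, 0.001, -0.002]
wrist_force: [-0.6, 0.2, -0.0]
finger_gap: 92.8
grasp_force: 0.0
time_s: 3.4
position: [529.3, -376.2, 72.9]
tcp_rot: [0.374, 0.927, -0.0, 0.001]
wrist_force: [-0.9, -0.7, 0.5]
finger_gap: 73.3
grasp_force: 0.0
time_s: 3.7
position: [528.4, -375.5, 71.2]
tcp_rot: [0.374, 0.927, -0.0, 0.0]
wrist_force: [0.4, 0.8, 0.5]
finger_gap: 49.8
grasp_force: 0.0
pos [ 528.4 -375.5   71.2] yaw_y 0.8038 tilt [-0.  0. -1.] shift [-0.007  -0.0141  0.0139] rows>= 0.13 turn -0.2977 rows>= 6.23 shift after turn [ 0.0072 -0.014   0.0139] t 3.7 F [0.4 0.8 0.5] gap 49.8
```

```bash

python3 -m jog '{"gripper":[0,0,0,0,0],"offset":[[-0.003,-0.008,0.008],[0,0,0],[0,0,0],[0,0,0],[0,0,0]],"turn":[0,0,0,0,0]}'
python3 -m jog '{"gripper":[0,0,0],"offset":[[0,0,0],[0,0,0],[0,0,0]],"turn":[0,0,0]}'
python3 -c "
from h import *
go(527,-380,67,1.739);print(arm.get_obs()['grasp_force'],arm.get_obs()['moment'])"
```

```text
time_s: 4.2
position: [525.4, -379.8, 69.3]
tcp_rot: [0.375, 0.927, -0.002, -0.001]
wrist_force: [-10.4, -4.9, 8.9]
finger_gap: 16.7
grasp_force: 30.3
time_s: 4.5
position: [525.4, -379.8, 69.2]
tcp_rot: [0.375, 0.927, -0.002, -0.001]
wrist_force: [-10.8, -4.6, 8.9]
finger_gap: 16.3
grasp_force: 30.2
pos [ 525.4 -379.8   69.2] yaw_y 0.8029 tilt [ 0.001 -0.004 -1.   ] shift [-0.0043  0.0031  0.0075] rows>= 0.06 turn -0.298 rows>= 6.24 shift after turn [-0.0051 -0.0016  0.0075] t 4.5 F [-10.8  -4.6   8.9] gap 16.3
30.218319958637494 [-0.89343887  1.85257554  0.03641625]
```

```bash

python3 -m jog '{"gripper":[0,0,0,0,0],"offset":[[0,0,0],[0,0,0],[0,0,0],[0,0,0],[0,0,0]],"turn":[-0.04,-0.04,-0.04,-0.04,-0.04]}'
python3 -m jog '{"gripper":[0,0,0,0,0],"offset":[[0,0,0],[0,0,0],[0,0,0],[0,0,0],[0,0,0]],"turn":[-0.04,-0.038,-0.02,0,0]}'
python3 -c "
from h import *
go(527,-380,67,1.739)
im=arm.read_camera('top')[:,:,::-1];cv2.imwrite('pics/k1.png',cv2.resize(im[150:230,400:480],None,fx=6,fy=6,interpolation=2))"
```

```text
time_s: 5.0
position: [524.7, -381.1, 69.3]
tcp_rot: [0.068, 0.998, -0.002, -0.002]
wrist_force: [-13.5, -10.6, 8.1]
finger_gap: 15.7
grasp_force: 34.3
time_s: 5.5
position: [524.7, -381.9, 69.3]
tcp_rot: [-0.084, 0.996, -0.002, -0.002]
wrist_force: [-12.5, -13.0, 5.8]
finger_gap: 16.4
grasp_force: 35.3
pos [ 524.7 -381.9   69.3] yaw_y 1.7383 tilt [ 0.004 -0.005 -1.   ] shift [-0.0086  0.0049  0.0075] rows>= 0.07 turn -0.0002 rows>= 0.0 shift after turn [-0.0086  0.0049  0.0075] t 5.5 F [-12.5 -13.    5.8] gap 16.4
```

```bash

python3 -m jog '{"gripper":[0.5,0.5,0.5,0.5,0.5],"offset":[[0,0,0],[0,0,0],[0,0,0],[0,0,0],[0,0,-0.1]],"turn":[0,0,0,0,0]}'
python3 -m jog '{"gripper":[1,1,1,1,1],"offset":[[0,0,-0.16],[0,0,-0.16],[0,0,-0.12],[0,0,0],[0,0,0]],"turn":[0.04,0.04,0.045,0.045,0.045]}'
python3 -m jog '{"gripper":[1],"offset":[[0,0,0]],"turn":[0.016]}'
python3 -c "
from h import *
go(537,-7,220,1.015)"
```

```text
time_s: 6.05
position: [524.8, -375.0, 93.5]
tcp_rot: [-0.085, 0.996, 0.004, -0.003]
wrist_force: [-0.3, 0.5, -0.1]
finger_gap: 45.4
grasp_force: 0.0
time_s: 6.55
position: [528.3, -377.8, 232.3]
tcp_rot: [0.253, 0.967, -0.0, 0.001]
wrist_force: [-0.7, -0.4, -0.4]
finger_gap: 82.0
grasp_force: 0.0
time_s: 6.65
position: [527.5, -377.2, 230.2]
tcp_rot: [0.277, 0.961, 0.0, -0.0]
wrist_force: [-0.9, -0.1, -0.3]
finger_gap: 89.6
grasp_force: 0.0
pos [ 527.5 -377.2  230.2] yaw_y 1.0096 tilt [ 0.001  0.001 -1.   ] shift [0.63   1.0614 0.0353] rows>= 7.41 turn -0.0017 rows>= 0.04 shift after turn [0.6242 1.0648 0.0353] t 6.65 F [-0.9 -0.1 -0.3] gap 89.6
```

```bash

python3 -m jog '{"gripper":[1,1,1,1,1],"offset":[[0.078,0.1327,0],[0.078,0.1327,0],[0.078,0.1327,0],[0.078,0.1327,0],[0.04,0.066,0]],"turn":[0,0,0,0,0]}'
python3 -c "
from h import *
go(537,-7,150,1.015)
a=arm.read_camera('top')[:,:,::-1];b=arm.read_camera('scene')[:,:,::-1];cv2.imwrite('pics/s1.png',b)
x=cv2.resize(a[160:230,410:480],None,fx=5,fy=5,interpolation=2);y=cv2.resize(b[180:270,265:345],(311,350),interpolation=2)
cv2.imwrite('pics/k2.png',np.hstack([x,y]))"
```

```text
time_s: 7.15
position: [532.0, -166.0, 229.9]
tcp_rot: [0.273, 0.962, 0.001, -0.001]
wrist_force: [-0.2, -0.9, 0.6]
finger_gap: 92.5
grasp_force: 0.0
pos [ 532.  -166.   229.9] yaw_y 1.017 tilt [ 0.002  0.001 -1.   ] shift [0.2639 0.4592 0.2674] rows>= 3.56 turn 0.0006 rows>= 0.01 shift after turn [0.2648 0.4586 0.2674] t 7.15 F [-0.2 -0.9  0.6] gap 92.5
```

View pics/k2.png

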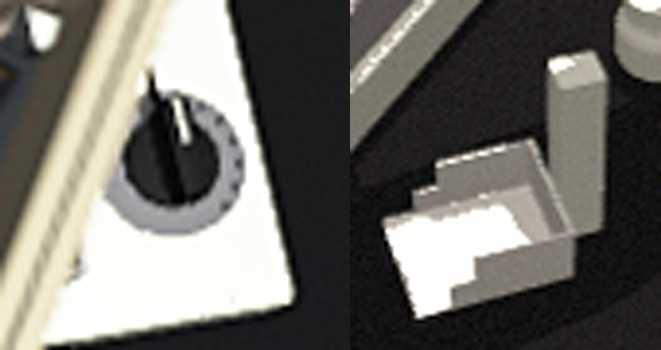

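The knob's white line now runs (187,142) to (176,97) in the crop, roughly parallel to the direction of the zero mark. In the scene crop, the scoop's lip corners are at (384,217) and (417,318), and the handle-top corners are around (548,62), (578,52), (608,82) and (580,90).

```bash
python3 - <<'E'
from h import *
t=lambda X,Y,z:ray("top",410+(X+.5)/5-.5,160+(Y+.5)/5-.5,z)
s=lambda X,Y,z:ray("scene",265+(X-350+.5)/3.889-.5,180+(Y+.5)/3.889-.5,z)
d=t(176,97,97)-t(187,142,97);print("bar",np.arctan2(d[1],d[0]));
d=t(150,75,60)-t(172,163,60);print("mark",t(150,75,60),t(172,163,60),np.arctan2(d[1],d[0]))
a,b=s(384,217,1),s(417,318,1);print(a,b,(a+b)/2,np.linalg.norm(a-b)); d=b-a;print(np.arctan2(d[1],d[0])-np.pi/2, np.arctan2(d[1],d[0])+np.pi/2)
print("handle",np.mean([s(548,62,132),s(577,52,132),s(608,82,132),s(580,90,132)],0))
E
```

```text
bar 0.1890021352418201
mark [ 578.67977639 -372.71376451   60.        ] [ 526.94689392 -382.97863545   60.        ] 0.19587647112898843
[610.87726687 -95.91814644   1.        ] [653.32933109 -30.65817516   1.        ] [632.10329898 -63.2881608    1.        ] 77.85269172514101
-0.5767315105181936 2.5648611430715995
handle [543.39071417  -3.14994327 132.        ]
```

```bash

python3 -m jog '{"gripper":[1,1,1,1,1],"offset":[[0.066,0.1148,0],[0.066,0.1148,0],[0.066,0.1148,0],[0.066,0.1148,0],[0,0,0.1]],"turn":[0.008,0,0,0,0]}'
python3 -m jog '{"gripper":[1,1],"offset":[[0,0,0],[0,0,0]],"turn":[0,0]}'
python3 -c "
from h import *
go(539.5,-5,90,.992)"
```

```text
time_s: 7.75
position: [543.6, -7.9, 204.5]
tcp_rot: [0.285, 0.959, 0.002, 0.003]
wrist_force: [0.1, -1.0, 0.6]
finger_gap: 93.1
grasp_force: 0.0
time_s: 7.95
position: [540.0, -12.0, 199.8]
tcp_rot: [0.287, 0.958, -0.0, -0.001]
wrist_force: [-0.4, -0.1, 0.9]
finger_gap: 93.6
grasp_force: 0.0
pos [540.  -12.  199.8] yaw_y 0.9888 tilt [ 0.002 -0.001 -1.   ] shift [0.0134 0.019  0.3661] rows>= 2.2 turn -0.001 rows>= 0.02 shift after turn [0.0133 0.0191 0.3661] t 7.95 F [-0.4 -0.1  0.9] gap 93.6
```

```bash

python3 -m jog '{"gripper":[1,1,1,1,0],"offset":[[0.0134,0.019,0.12],[0,0,0.15],[0,0,0.096],[0,0,0],[0,0,0]],"turn":[0,0,0,0,0]}'
python3 -m jog '{"gripper":[0,0,0,0,0],"offset":[[0,0,0],[0,0,0],[0,0,0],[0,0,0],[0,0,0]],"turn":[0,0,0,0,0]}'
python3 -m jog '{"gripper":[0,0,0,0,0],"offset":[[0,0,0],[0,0,0],[0,0,0],[0,0,0],[0,0,0]],"turn":[0,0,0,0,0]}'
python3 -c "
from h import *
go(539.5,-5,90,.992)"
```

```text
time_s: 8.45
position: [541.1, -5.4, 92.2]
tcp_rot: [0.287, 0.958, -0.0, 0.0]
wrist_force: [-0.9, -0.6, 0.4]
finger_gap: 88.7
grasp_force: 0.0
time_s: 8.95
position: [540.8, -4.3, 91.3]
tcp_rot: [0.287, 0.958, 0.0, 0.0]
wrist_force: [0.6, 0.7, 0.6]
finger_gap: 49.7
grasp_force: 0.0
time_s: 9.45
position: [540.3, -4.3, 90.5]
tcp_rot: [0.287, 0.958, -0.0, -0.0]
wrist_force: [0.3, -0.1, -1.6]
finger_gap: 23.8
grasp_force: 30.0
pos [540.3  -4.3  90.5] yaw_y 0.9892 tilt [ 0.001 -0.    -1.   ] shift [ 0.001  -0.0034  0.0016] rows>= 0.02 turn -0.0009 rows>= 0.02 shift after turn [ 0.001  -0.0034  0.0016] t 9.45 F [ 0.3 -0.1 -1.6] gap 23.8
```

```bash

python3 -m jog '{"gripper":[0,0,0,0,0],"offset":[[0,0,-0.06],[0,0,-0.15],[0,0,-0.15],[0,0,-0.06],[0,0,0]],"turn":[0,0,-0.038,-0.038,-0.038]}'
python3 -m jog '{"gripper":[0,0],"offset":[[0,0,0],[0,0,0]],"turn":[-0.038,0]}'
python3 -c "
from h import *
go(393.1,325.1,215,1.466)"
```

```text
time_s: 9.95
position: [542.9, -4.6, 221.6]
tcp_rot: [0.109, 0.994, 0.0, 0.004]
wrist_force: [-0.2, 0.2, -1.9]
finger_gap: 24.3
grasp_force: 30.0
time_s: 10.15
position: [540.5, -4.4, 216.8]
tcp_rot: [0.051, 0.999, 0.0, 0.0]
wrist_force: [-0.1, 0.4, -1.1]
finger_gap: 24.0
grasp_force: 30.0
pos [540.5  -4.4 216.8] yaw_y 1.4686 tilt [-0.  0. -1.] shift [0.6008 1.0423 0.0062] rows>= 7.22 turn 0.0008 rows>= 0.02 shift after turn [0.6035 1.0408 0.0062] t 10.15 F [-0.1  0.4 -1.1] gap 24.0
```

```bash

python3 -m jog '{"gripper":[0,0,0,0,0],"offset":[[0.0375,0.065,0],[0.075,0.13,0],[0.075,0.13,0],[0.075,0.13,0],[0.075,0.13,0]],"turn":[0,0,0,0,0]}'
python3 -m jog '{"gripper":[0,0,0,0,0],"offset":[[0.075,0.13,0],[0.075,0.13,0],[0.075,0.13,0],[0.038,0.067,0],[0,0,0]],"turn":[0,0,0,0,0]}'
python3 -m jog '{"gripper":[0,0],"offset":[[0,0,0.1],[0,0,0.0]],"turn":[0,0]}'
python3 -c "
from h import *
go(393.1,325.1,130,1.466)
b=arm.read_camera('scene')[:,:,::-1];a=arm.read_camera('top')[:,:,::-1];cv2.imwrite('pics/top3.png',a);cv2.imwrite('pics/s3.png',b)
cv2.imwrite('pics/v3.png',np.vstack([cv2.resize(b[180:370,380:530],None,fx=3,fy=3,interpolation=2)]))"
```

```text
time_s: 10.65
position: [457.0, 182.0, 216.5]
tcp_rot: [0.054, 0.999, -0.0, -0.0]
wrist_force: [0.7, 0.6, -2.3]
finger_gap: 23.4
grasp_force: 30.0
time_s: 11.15
position: [392.0, 327.7, 216.4]
tcp_rot: [0.052, 0.999, 0.0, -0.001]
wrist_force: [-0.4, -0.3, -1.5]
finger_gap: 23.8
grasp_force: 30.0
time_s: 11.35
position: [392.0, 323.4, 182.9]
tcp_rot: [0.053, 0.999, -0.002, -0.003]
wrist_force: [-0.7, -0.7, -1.7]
finger_gap: 24.0
grasp_force: 30.0
pos [392.  323.4 182.9] yaw_y 1.4644 tilt [ 0.005 -0.005 -1.   ] shift [-0.0038  0.0069  0.1762] rows>= 1.06 turn -0.0005 rows>= 0.01 shift after turn [-0.0038  0.0069  0.1762] t 11.35 F [-0.7 -0.7 -1.7] gap 24.0
```

View pics/v3.png

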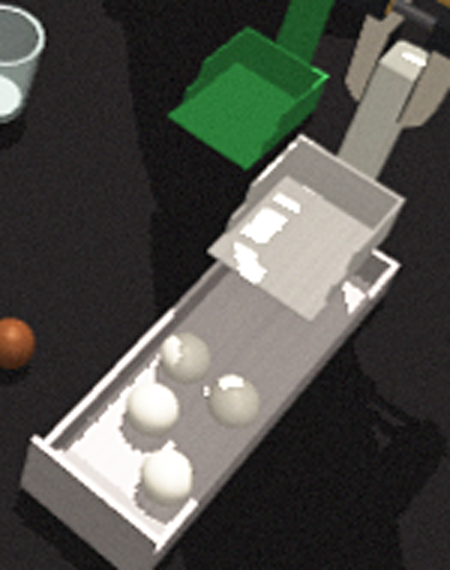

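```bash
python3 - <<'E'
from h import *
np.set_printoptions(precision=1,suppress=True)
s=lambda X,Y,z:ray("scene",380+(X+.5)/3-.5,180+(Y+.5)/3-.5,z)
c=np.array([518.4,311.9]);w=-.105
def T(p): d=p[:2]-c; return np.array([np.cos(w)*d[0]+np.sin(w)*d[1],-np.sin(w)*d[0]+np.cos(w)*d[1]])
a,b=s(210,252,92),s(312,320,92);print("lip",a,b,np.linalg.norm(a-b),"tray frame",T((a+b)/2)); d=b-a;print("yaw",np.arctan2(d[1],d[0])-np.pi/2)
for p in((35,441,60),(158,551,60),(398,262,36)): print(p,T(s(*p)))
for x,y in((152,409),(186,358),(234,400),(167,477)): print("ball",T(s(x,y,22)))
for X in((150,46,36),(150,-46,36),(-150,46,36),(-150,-46,36)): print(X)
o=arm.get_obs()["position"]; print("tcp",T(o))
E
```

```text
lip [496.6 276.2  92. ] [503.4 350.2  92. ] 74.32952200874793 tray frame [-18.4  -0.6]
yaw -0.09107649883273528
(35, 441, 60) [152.5 -42. ]
(158, 551, 60) [156.6  50.9]
(398, 262, 36) [-147.    45.3]
ball [ 61.3 -12.1]
ball [ 13.6 -18.3]
ball [17.9 21.9]
ball [94.  22.2]
(150, 46, 36)
(150, -46, 36)
(-150, 46, 36)
(-150, -46, 36)
tcp [-125.5   -0.9]
```

```bash
python3 - <<'E'
from h import *
im=cv2.cvtColor(cv2.imread("pics/top0.png"),cv2.COLOR_BGR2GRAY).astype(float)
c=np.array([518.4,311.9])
P=[];Q=[]
for v in range(156,240):
    r=im[v,170:210]; g=np.diff(r); i=int(np.argmax(g[:20] if v>200 else g[:30])) 
    i=next(j for j in range(39) if r[j+1]>85)
    u=170+i+(85-r[i])/(r[i+1]-r[i]); P.append(ray("top",u,v,36)[:2])
P=np.array(P); 
for it in range(3):
    k=np.polyfit(P[:,0],P[:,1],1); e=P[:,1]-np.polyval(k,P[:,0]); P=P[abs(e)<max(1,2*e.std())]
yaw=np.arctan(k[0]);print("left edge",yaw,e.std(),len(P),"y at c:",np.polyval(k,c[0]),"centre y at x=518.4:",np.polyval(k,c[0])-46/np.cos(yaw))
for v in range(156,240,12): print(v,im[v,205:240].astype(int).tolist()[::1] if v>190 else im[v,215:235].astype(int).tolist())
E
```

```text
left edge -0.10527401941758259 0.3226744925921915 84 y at c: 359.76906513368925 centre y at x=518.4: 313.512982496379
156 [200, 199, 200, 199, 199, 198, 200, 199, 199, 197, 230, 152, 81, 84, 41, 24, 27, 27, 27, 26]
168 [218, 213, 217, 216, 213, 215, 215, 212, 226, 187, 91, 85, 42, 23, 25, 25, 27, 27, 26, 28]
180 [239, 227, 187, 154, 224, 226, 227, 205, 95, 82, 67, 29, 24, 26, 27, 28, 28, 27, 28, 27]
192 [174, 225, 191, 219, 241, 246, 249, 249, 249, 246, 240, 233, 202, 115, 198, 226, 93, 77, 74, 29, 25, 26, 29, 27, 27, 28, 28, 27, 28, 27, 27, 27, 25, 28, 26]
204 [216, 218, 222, 221, 217, 222, 222, 221, 220, 217, 220, 221, 223, 242, 117, 78, 96, 38, 25, 27, 28, 27, 28, 28, 27, 28, 27, 28, 27, 27, 28, 27, 28, 29, 28]
216 [219, 219, 219, 221, 223, 221, 220, 220, 220, 219, 222, 241, 127, 77, 88, 42, 26, 26, 27, 27, 27, 27, 28, 27, 27, 26, 28, 26, 27, 25, 27, 27, 27, 29, 27]
228 [217, 216, 217, 218, 218, 218, 216, 213, 214, 237, 151, 80, 82, 49, 25, 26, 27, 28, 27, 27, 27, 26, 27, 27, 28, 26, 28, 28, 27, 28, 27, 28, 27, 27, 28]
```

```bash

python3 -m jog '{"gripper":[0,0,0],"offset":[[-0.01,0.008,0.08],[0,0,0.08],[0,0,0]],"turn":[0,0,0]}'
python3 -c "
from h import *
go(394.7,326.1,98,1.466)"
```

```text
time_s: 11.75
position: [396.0, 325.7, 136.7]
tcp_rot: [0.053, 0.999, -0.001, -0.002]
wrist_force: [-0.8, -0.2, -2.2]
finger_gap: 23.9
grasp_force: 30.0
pos [396.  325.7 136.7] yaw_y 1.4648 tilt [ 0.003 -0.003 -1.   ] shift [0.004  0.0013 0.129 ] rows>= 0.77 turn -0.0004 rows>= 0.01 shift after turn [0.004  0.0013 0.129 ] t 11.75 F [-0.8 -0.2 -2.2] gap 23.9
```

```bash

python3 -m jog '{"gripper":[0,0,0,0,0],"offset":[[0.002,0.001,0.03],[0,0,0.03],[0,0,0.03],[0,0,0.03],[0,0,0]],"turn":[0,0,0,0,0]}'
python3 -c "
from h import *
go(394.7,326.1,98,1.466)"
python3 -m jog '{"gripper":[0,0,0],"offset":[[0,0,0.01],[0,0,0.01],[0,0,0]],"turn":[0,0,0]}'
python3 -c "
from h import *
go(394.7,326.1,95.5,1.466)
b=arm.read_camera('scene')[:,:,::-1]
cv2.imwrite('pics/v4.png',cv2.resize(b[200:370,380:530],None,fx=3,fy=3,interpolation=2))"
```

```text
time_s: 12.25
position: [395.6, 327.1, 101.2]
tcp_rot: [0.052, 0.999, -0.001, -0.001]
wrist_force: [-0.3, -0.3, -2.0]
finger_gap: 24.2
grasp_force: 30.0
pos [395.6 327.1 101.2] yaw_y 1.4667 tilt [ 0.002 -0.002 -1.   ] shift [ 0.0027 -0.0036  0.0108] rows>= 0.07 turn 0.0002 rows>= 0.0 shift after turn [ 0.0027 -0.0036  0.0108] t 12.25 F [-0.3 -0.3 -2. ] gap 24.2
time_s: 12.55
position: [396.4, 327.6, 96.6]
tcp_rot: [0.052, 0.999, -0.0, -0.0]
wrist_force: [-0.6, -1.0, -1.8]
finger_gap: 23.6
grasp_force: 30.0
pos [396.4 327.6  96.6] yaw_y 1.4668 tilt [ 0. -0. -1.] shift [ 0.0051 -0.0057  0.0037] rows>= 0.05 turn 0.0002 rows>= 0.01 shift after turn [ 0.0051 -0.0057  0.0037] t 12.55 F [-0.6 -1.  -1.8] gap 23.6
```

```bash

python3 -m jog '{"gripper":[0,0,0,0,0],"offset":[[0,-0.004,0.006],[-0.02,0,0],[-0.02,0,0],[-0.02,0,0],[-0.02,0,0]],"turn":[0,0,0,0,0]}'
python3 -m jog '{"gripper":[0,0,0,0,0],"offset":[[-0.02,0,0],[-0.02,0,0],[-0.02,0,0],[-0.02,0,0],[-0.02,0,0]],"turn":[0,0,0,0,0]}'
python3 -c "
from h import *
go(517.2,312.5,95.5,1.466)"
```

```text
time_s: 13.1
position: [420.9, 323.8, 95.0]
tcp_rot: [0.052, 0.999, -0.0, -0.0]
wrist_force: [-1.9, -0.4, 0.1]
finger_gap: 24.2
grasp_force: 30.0
time_s: 13.6
position: [450.5, 320.8, 95.0]
tcp_rot: [0.052, 0.999, 0.0, -0.0]
wrist_force: [-1.3, -0.3, 0.8]
finger_gap: 23.9
grasp_force: 30.0
pos [450.5 320.8  95. ] yaw_y 1.4667 tilt [ 0.  0. -1.] shift [-0.224  -0.0046 -0.0016] rows>= 1.34 turn 0.0002 rows>= 0.0 shift after turn [-0.224  -0.0044 -0.0016] t 13.6 F [-1.3 -0.3  0.8] gap 23.9
```

```bash

python3 -m jog '{"gripper":[0,0,0,0,0],"offset":[[-0.02,-0.001,0],[-0.02,-0.001,0],[-0.02,-0.001,0],[-0.02,-0.001,0],[-0.02,0,0]],"turn":[0,0,0,0,0]}'
python3 -m jog '{"gripper":[0,0,0,0,0],"offset":[[-0.02,0,0],[-0.02,0,0],[-0.02,0,0],[-0.02,0,0],[-0.02,0,0]],"turn":[0,0,0,0,0]}'
python3 -c "
from h import *
go(517.2,312.5,95.5,1.466)
b=arm.read_camera('scene')[:,:,::-1];a=arm.read_camera('top')[:,:,::-1]
cv2.imwrite('pics/v5.png',np.hstack([cv2.resize(b[220:370,380:500],(400,500),interpolation=2),cv2.resize(a[130:255,165:245],(320,500),interpolation=2)]))"
```

```text
time_s: 14.1
position: [480.0, 316.5, 95.0]
tcp_rot: [0.052, 0.999, -0.0, -0.0]
wrist_force: [-3.4, 0.8, 2.3]
finger_gap: 24.0
grasp_force: 30.0
time_s: 14.6
position: [510.1, 313.3, 95.0]
tcp_rot: [0.052, 0.999, -0.0, -0.0]
wrist_force: [-3.3, -0.0, 1.8]
finger_gap: 23.5
grasp_force: 30.0
pos [510.1 313.3  95. ] yaw_y 1.4667 tilt [ 0. -0. -1.] shift [-0.0239 -0.0003 -0.0016] rows>= 0.14 turn 0.0002 rows>= 0.0 shift after turn [-0.0239 -0.0003 -0.0016] t 14.6 F [-3.3 -0.   1.8] gap 23.5
```

View pics/v5.png

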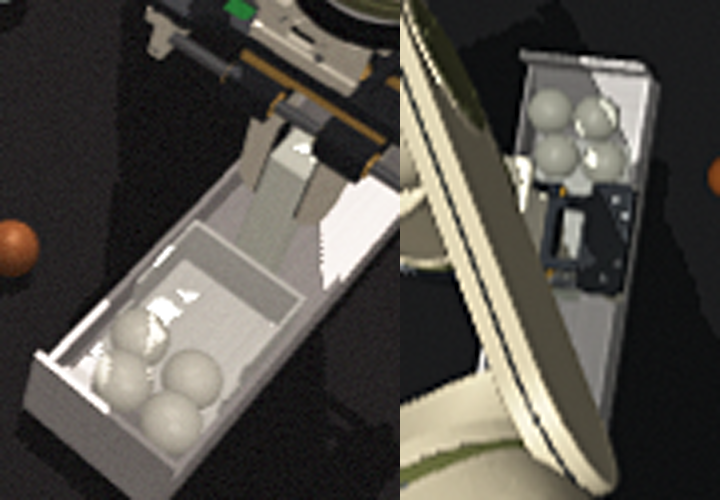

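The two views show all four balls in a 2x2 block at the scoop's front, near the ramp. I'll continue to the foot of the ramp and then climb slowly along it, still level.

```bash

python3 -m jog '{"gripper":[0,0,0,0,0],"offset":[[-0.01,0,0],[-0.01,0,0],[-0.006,0,0],[0,0,0],[0,0,0]],"turn":[0,0,0,0,0]}'
python3 -m jog '{"gripper":[0,0,0,0,0],"offset":[[-0.005,0,0],[-0.005,0,0],[0,0,0],[0,0,0],[0,0,0]],"turn":[0,0,0,0,0]}'
python3 -c "
from h import *
go(517.2,312.5,95.5,1.466)
b=arm.read_camera('scene')[:,:,::-1]
cv2.imwrite('pics/v6.png',cv2.resize(b[220:370,380:500],(400,500),interpolation=2))"
```

```text
time_s: 15.2
position: [517.7, 312.6, 95.1]
tcp_rot: [0.052, 0.999, 0.0, 0.0]
wrist_force: [-0.2, 0.1, -0.4]
finger_gap: 23.8
grasp_force: 30.0
time_s: 15.7
position: [520.4, 312.3, 95.0]
tcp_rot: [0.052, 0.999, 0.0, 0.0]
wrist_force: [-2.1, 0.5, 1.2]
finger_gap: 23.9
grasp_force: 30.0
pos [520.4 312.3  95. ] yaw_y 1.4667 tilt [-0.  0. -1.] shift [ 0.0108 -0.0006 -0.0015] rows>= 0.07 turn 0.0002 rows>= 0.0 shift after turn [ 0.0108 -0.0006 -0.0015] t 15.7 F [-2.1  0.5  1.2] gap 23.9
```

View pics/v6.png

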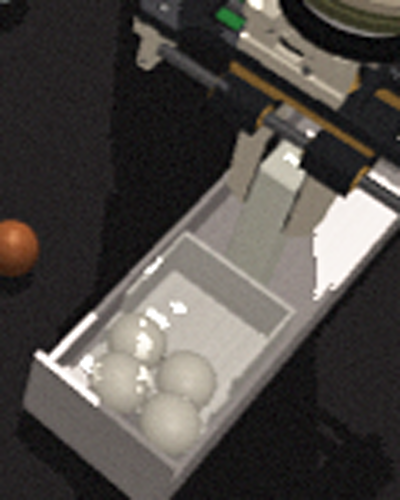

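```bash

python3 -m jog '{"gripper":[0,0,0,0,0],"offset":[[-0.01,0,0],[0,0,-0.002],[-0.012,0,-0.01],[-0.012,0,-0.01],[0,0,0]],"turn":[0,0,0,0,0]}'
python3 -m jog '{"gripper":[0,0,0,0,0],"offset":[[-0.012,0,-0.01],[-0.012,0,-0.01],[-0.012,0,-0.01],[-0.012,0,-0.01],[0,0,0]],"turn":[0,0,0,0,0]}'
python3 -m jog '{"gripper":[0,0,0,0,0],"offset":[[-0.012,0,-0.01],[-0.012,0,-0.01],[-0.012,0,-0.01],[0,0,0],[0,0,0]],"turn":[0,0,0,0,0]}'
python3 -c "
from h import *
go(517.2,312.5,95.5,1.466)
b=arm.read_camera('scene')[:,:,::-1]
cv2.imwrite('pics/v7.png',cv2.resize(b[220:370,380:500],(400,500),interpolation=2))"
```

```text
time_s: 16.25
position: [529.6, 311.4, 101.5]
tcp_rot: [0.052, 0.999, -0.0, -0.001]
wrist_force: [-6.9, 0.6, 3.3]
finger_gap: 24.1
grasp_force: 30.0
time_s: 16.75
position: [545.6, 309.6, 114.1]
tcp_rot: [0.052, 0.999, 0.0, 0.0]
wrist_force: [-3.9, -0.0, -0.7]
finger_gap: 23.6
grasp_force: 30.0
time_s: 17.25
position: [556.6, 308.7, 123.4]
tcp_rot: [0.052, 0.999, 0.0, 0.001]
wrist_force: [-2.0, -0.7, 0.6]
finger_gap: 23.8
grasp_force: 30.0
pos [556.6 308.7 123.4] yaw_y 1.4665 tilt [-0.002  0.001 -1.   ] shift [ 0.1321 -0.001   0.0927] rows>= 0.97 turn 0.0002 rows>= 0.0 shift after turn [ 0.1321 -0.0011  0.0927] t 17.25 F [-2.  -0.7  0.6] gap 23.8
```

View pics/v7.png

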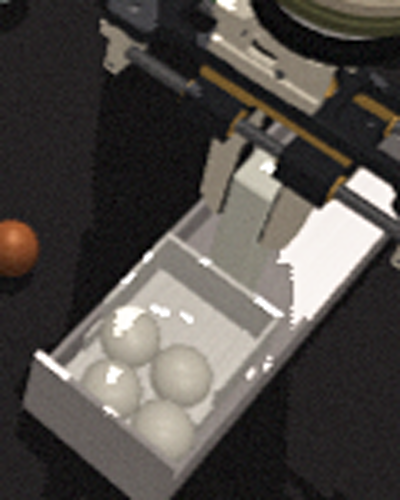

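All four balls sit in the scoop, with its lip high on the ramp. Next I'll push lightly into the ramp so the lip holds there. Then I'll swing the grip back and down about the lip to tilt the scoop backwards in the pads.

```bash

python3 -m jog '{"gripper":[0,0],"offset":[[-0.01,0,0.01],[0,0,0]],"turn":[0,0]}'
python3 -m jog '{"gripper":[0,0],"offset":[[-0.007,0,0.007],[0,0,0]],"turn":[0,0]}'
python3 -c "
from h import *
go(556,309,123,1.466)"
```

```text
time_s: 17.5
position: [558.0, 309.2, 123.0]
tcp_rot: [0.052, 0.999, 0.001, -0.0]
wrist_force: [-18.0, -2.4, 20.7]
finger_gap: 24.2
grasp_force: 30.0
time_s: 17.7
position: [560.0, 309.2, 122.1]
tcp_rot: [0.052, 0.999, 0.001, 0.0]
wrist_force: [-21.7, -3.4, 27.4]
finger_gap: 23.9
grasp_force: 30.0
pos [560.  309.2 122.1] yaw_y 1.4677 tilt [-0.     0.001 -1.   ] shift [ 0.0133 -0.0022 -0.0032] rows>= 0.08 turn 0.0005 rows>= 0.01 shift after turn [ 0.0133 -0.0022 -0.0032] t 17.7 F [-21.7  -3.4  27.4] gap 23.9
```

```bash

python3 -m jog '{"gripper":[0,0],"offset":[[0.0157,0,0.016],[0.0143,0,0.017]],"turn":[0,0]}'
python3 -m jog '{"gripper":[0,0],"offset":[[0.0133,0,0.018],[0.0125,0,0.0187]],"turn":[0,0]}'
python3 -c "
from h import *
go(556,309,123,1.466)
b=arm.read_camera('scene')[:,:,::-1]
cv2.imwrite('pics/v8.png',cv2.resize(b[200:370,380:500],(424,600),interpolation=2))"
```

```text
time_s: 17.9
position: [552.5, 309.9, 111.3]
tcp_rot: [0.052, 0.999, 0.001, 0.002]
wrist_force: [-10.3, -1.5, 15.5]
finger_gap: 24.0
grasp_force: 30.0
time_s: 18.1
position: [544.4, 310.6, 99.0]
tcp_rot: [0.052, 0.999, 0.001, 0.001]
wrist_force: [-9.8, -1.7, 10.8]
finger_gap: 23.7
grasp_force: 30.0
pos [544.4 310.6  99. ] yaw_y 1.4673 tilt [-0.002  0.002 -1.   ] shift [-0.0393 -0.0013 -0.0799] rows>= 0.53 turn 0.0004 rows>= 0.01 shift after turn [-0.0393 -0.0013 -0.0799] t 18.1 F [-9.8 -1.7 10.8] gap 23.7
```

View pics/v8.png

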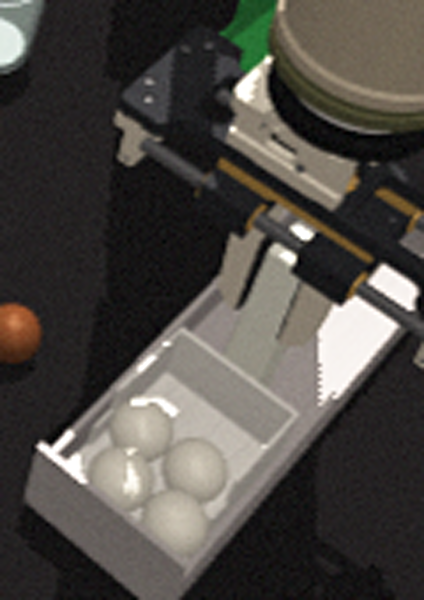

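The arm has swung back and down about the lip, and the geometry implies a tilt of about 12°, with the balls still in the scoop. I've used all 10 views, so from here I'll check with numbers only.

```bash

python3 -m jog '{"gripper":[0,0,0],"offset":[[0,0,0],[0,0,0],[0,0,0]],"turn":[0,0,0]}'
cat >> h.py <<'E'
def T(p,c=(518.4,313.0),w=-.105):
    d=np.array(p[:2])-c; return np.array([np.cos(w)*d[0]+np.sin(w)*d[1],-np.sin(w)*d[0]+np.cos(w)*d[1]])
def balls(b,z=22,x0=380,x1=520,y0=200,y1=370,p2=22):
    g=cv2.resize(cv2.cvtColor(np.ascontiguousarray(b[y0:y1,x0:x1]),cv2.COLOR_BGR2GRAY),None,fx=4,fy=4,interpolation=2)
    h=cv2.HoughCircles(cv2.GaussianBlur(g,(0,0),2),cv2.HOUGH_GRADIENT,1,40,param1=60,param2=p2,minRadius=27,maxRadius=42)
    for X,Y,r in (h[0][:8] if h is not None else []):
        u,v=x0+X/4,y0+Y/4; print("circ",round(u,1),round(v,1),"r",round(r/4,1),"tray xy",T(ray("scene",u,v,z)).round(0))
E
python3 - <<'E'
from h import *
go(556,309,123,1.466)
for n in("v5","v7"):pass
b=arm.read_camera('scene')[:,:,::-1]; cv2.imwrite("pics/s9.png",b)
balls(cv2.imread("pics/s3.png")); print(); balls(b,30)
E
```

```text
time_s: 18.45
position: [543.6, 310.5, 97.8]
tcp_rot: [0.052, 0.999, 0.0, -0.0]
wrist_force: [-8.7, 0.6, 7.1]
finger_gap: 23.5
grasp_force: 30.0
pos [543.6 310.5  97.8] yaw_y 1.4673 tilt [ 0.     0.001 -1.   ] shift [-0.0417 -0.0007 -0.084 ] rows>= 0.56 turn 0.0004 rows>= 0.01 shift after turn [-0.0417 -0.0007 -0.084 ] t 18.45 F [-8.7  0.6  7.1] gap 23.5
circ 442.4 299.1 r 7.4 tray xy [ 13. -18.]

circ 429.1 342.9 r 9.2 tray xy [114.  19.]
circ 445.9 322.4 r 8.9 tray xy [56. 17.]
circ 424.9 322.1 r 10.1 tray xy [ 84. -11.]
```

```bash
python3 - <<'E'
from h import *
b=cv2.imread("pics/s9.png")
for p in(18,14): print(p); balls(b,30,400,470,280,370,p2=p)
v7=cv2.imread("pics/v7.png"); f=cv2.resize(v7,(120,150),interpolation=cv2.INTER_AREA); c=np.zeros_like(b); c[220:370,380:500]=f
print("v7 (level, z~52)"); balls(c,52,400,470,280,370,p2=16)
# handle edges: left-edge and right-edge per row near the handle
g=cv2.cvtColor(b,cv2.COLOR_BGR2GRAY)
L=cv2.createLineSegmentDetector().detect(cv2.resize(g[255:320,430:475],None,fx=4,fy=4,interpolation=2))[0][:,0]
for l in L:
    n=np.hypot(l[2]-l[0],l[3]-l[1])
    if n>70: print((l/4+[430,255,430,255]).round(1),round(n/4,1))
E
```

```text
18
circ 429.1 342.9 r 9.2 tray xy [114.  19.]
circ 424.4 323.4 r 9.0 tray xy [ 87. -10.]
circ 446.4 320.9 r 10.4 tray xy [53. 16.]
14
circ 429.1 342.9 r 9.2 tray xy [114.  19.]
circ 424.6 322.6 r 9.5 tray xy [ 86. -11.]
circ 446.4 320.9 r 10.4 tray xy [53. 16.]
circ 427.4 307.4 r 10.4 tray xy [ 55. -27.]
circ 432.4 352.4 r 7.2 tray xy [125.  34.]
circ 450.4 361.9 r 10.0 tray xy [117.  67.]
v7 (level, z~52)
circ 434.1 333.1 r 9.8 tray xy [103.  18.]
[457.3 267.9 448.7 287.2] 21.1
[442.4 277.1 430.1 289.8] 17.7
[446.4 287.3 454.9 266.2] 22.7
[431.1 294.2 462.4 317.3] 38.9
[464.3 316.7 434.6 294.7] 37.0
```

```bash
python3 - <<'E'
from h import *
g=np.array([543.6,310.5,116.6]);w=-.105
ex=np.array([np.cos(w),np.sin(w),0]);ey=np.array([-np.sin(w),np.cos(w),0])
def pt(x,y,z,th):
    c,s=np.cos(th),np.sin(th); return g+ex*(x*c-z*s)+ey*y+np.array([0,0,x*s+z*c])
for d in(0,5,10,15,20):
    t=np.radians(d)
    print(d,"backtop",*[np.round(proj("scene",pt(14,y,-68,t)),1) for y in(-38,38)],"handle front edges",*[np.round(proj("scene",pt(14,y,z,t)),1) for y in(-12,12) for z in(-70,-20)],"lip",*[np.round(proj("scene",pt(109,y,-108,t)),1) for y in(-38,38)],"ball back row",*[np.round(proj("scene",pt(33,y,-89,t)),1) for y in(-19,19)],*[np.round(proj("scene",pt(67,y,-89,t)),1) for y in(-19,19)])
E
```

```text
0 backtop [429.  293.9] [462.5 318.7] handle front edges [439.9 302.7] [445.2 288.4] [450.5 310.5] [456.3 296.4] lip [396.2 335.5] [429.  362.7] ball back row [429.4 311.7] [445.9 324.3] [419.  322.9] [435.6 335.9]
5 backtop [427.4 295.3] [460.9 320.3] handle front edges [438.3 304.2] [444.9 288.6] [448.8 312.1] [456.  296.5] lip [393.9 336.1] [427.1 363.8] ball back row [427.4 313.3] [443.9 326. ] [417.2 323.8] [433.9 337. ]
10 backtop [425.8 296.6] [459.5 321.8] handle front edges [436.7 305.6] [444.5 288.6] [447.3 313.6] [455.7 296.6] lip [391.9 336.2] [425.5 364.3] ball back row [425.5 314.7] [442.1 327.5] [415.5 324.4] [432.4 337.7]
15 backtop [424.3 297.6] [458.1 323. ] handle front edges [435.2 306.8] [444.3 288.6] [445.9 314.8] [455.4 296.7] lip [390.3 335.8] [424.2 364.3] ball back row [423.8 315.8] [440.5 328.7] [414.1 324.6] [431.1 338.1]
20 backtop [423.  298.5] [456.9 324.1] handle front edges [433.9 307.7] [444.1 288.6] [444.6 315.8] [455.2 296.6] lip [388.9 334.9] [423.3 363.8] ball back row [422.2 316.6] [439.  329.7] [413.  324.4] [430.1 338.1]
```

```bash
python3 - <<'E'
from h import *
b=cv2.imread("pics/s9.png"); g=cv2.cvtColor(b,cv2.COLOR_BGR2GRAY)
def segs(g,x0,x1,y0,y1,m):
    L=cv2.createLineSegmentDetector().detect(cv2.resize(g[y0:y1,x0:x1],None,fx=4,fy=4,interpolation=2))[0][:,0]
    for l in L:
        n=np.hypot(l[2]-l[0],l[3]-l[1])
        if n>4*m: print((l/4+[x0,y0,x0,y0]).round(1),round(n/4,1),"ang",round(np.degrees(np.arctan2(l[3]-l[1],l[2]-l[0]))%180,1))
segs(g,385,480,255,372,11)
gr=np.array([543.6,310.5,116.6]);w=-.105
ex=np.array([np.cos(w),np.sin(w),0]);ey=np.array([-np.sin(w),np.cos(w),0])
def pt(x,y,z,th):
    c,s=np.cos(th),np.sin(th); return gr+ex*(x*c-z*s)+ey*y+np.array([0,0,x*s+z*c])
for d in(0,6,12,18):
    t=np.radians(d); P=lambda *a:np.array(proj("scene",pt(*a,t)))
    for y in(-38,38):
        p,q=P(14,y,-68),P(74,y,-68); print(d,y,"side top",p.round(1),q.round(1),"ang",round(np.degrees(np.arctan2(*(q-p)[::-1]))%180,1))
for y in(-42,42,-46,46): 
    p,q=[np.array(proj("scene",np.r_[np.array([518.4,313.])+ex[:2]*x+ey[:2]*y,36])) for x in(60,140)];print("tray rim",y,p.round(1),q.round(1),round(np.degrees(np.arctan2(*(q-p)[::-1]))%180,1))
E
```

```text
[390.2 326.6 403.6 337.6] 17.3 ang 39.2
[476.7 287.3 461.7 277.1] 18.2 ang 34.1
[457.3 267.9 448.7 287.2] 21.1 ang 113.9
[428.3 292.  407.  314.2] 30.7 ang 133.7
[445.1 265.5 442.4 277.4] 12.2 ang 103.1
[442.4 277.1 428.1 291.8] 20.5 ang 134.4
[446.4 287.3 454.9 266.2] 22.7 ang 111.8
[386.8 341.9 421.6 371.6] 45.7 ang 40.5
[456.7 338.8 479.4 311.8] 35.3 ang 130.1
[429.2 371.4 456.7 338.9] 42.5 ang 130.2
[390.  327.4 386.5 341.7] 14.7 ang 103.8
[479.7 269.2 458.6 255.2] 25.2 ang 33.6
[431.1 294.2 462.4 317.3] 38.9 ang 36.5
[447.7 336.1 464.6 317.8] 25.0 ang 132.8
[464.3 316.7 434.6 294.7] 37.0 ang 36.5
[430.3 292.5 441.5 281.2] 15.9 ang 134.5
[402.9 321.3 412.2 311.3] 13.7 ang 133.1
[462.3 317.9 451.5 329.6] 15.9 ang 132.9
[443.4 284.6 434.4 293.5] 12.6 ang 135.2
[416.4 315.1 406.  326. ] 15.1 ang 133.7
[432.5 363.2 473.4 315. ] 63.2 ang 130.2
0 -38 side top [429.  293.9] [410.4 313.2] ang 133.8
0 38 side top [462.5 318.7] [444.3 339.9] ang 130.7
6 -38 side top [427.  295.6] [408.9 313.3] ang 135.7
6 38 side top [460.6 320.6] [443.1 340.2] ang 131.9
12 -38 side top [425.2 297. ] [407.7 312.8] ang 138.0
12 38 side top [458.9 322.3] [442.2 340. ] ang 133.3
18 -38 side top [423.5 298.2] [406.8 311.9] ang 140.6
18 38 side top [457.4 323.7] [441.7 339.4] ang 135.0
tray rim -42 [419.9 302.5] [394.5 329. ] 133.9
tray rim 42 [456.6 330.5] [431.7 359.7] 130.5
tray rim -46 [418.2 301.3] [392.8 327.6] 134.0
tray rim 46 [458.5 331.9] [433.6 361.2] 130.3
```

The scoop's side edge is at 132.8° and the tray rim at 130.2°, which means a tilt of about 10°. The handle has slipped roughly 13 mm in the pads. I'll lift slightly and check that the tilt holds.

```bash

python3 -m jog '{"gripper":[0,0,0,0,0],"offset":[[0.01,0,-0.01],[0,0,-0.02],[0,0,-0.02],[0,0,0],[0,0,0]],"turn":[0,0,0,0,0]}'
cat >> h.py <<'E'
def segs(b,x0,x1,y0,y1,m):
    g=cv2.cvtColor(np.ascontiguousarray(b),cv2.COLOR_BGR2GRAY)
    L=cv2.createLineSegmentDetector().detect(cv2.resize(g[y0:y1,x0:x1],None,fx=4,fy=4,interpolation=2))[0][:,0]
    for l in L:
        n=np.hypot(l[2]-l[0],l[3]-l[1])
        if n>4*m: print((l/4+[x0,y0,x0,y0]).round(1),round(n/4,1),"ang",round(np.degrees(np.arctan2(l[3]-l[1],l[2]-l[0]))%180,1))
def pred(th,sh=0,w=None,pts=()):
    o=arm.get_obs();R=Ro.from_quat(o["tcp_rot"]).as_matrix();ex=-R[:,0];ey=R[:,1];g=o["position"]-18.8*R[:,2]
    c,s=np.cos(th),np.sin(th)
    return [np.array(proj("scene",g+ex*((x+sh)*c-z*s)+ey*y+np.array([0,0,(x+sh)*s+z*c]))).round(1) for x,y,z in pts]
E
python3 - <<'E'
from h import *
go(543,310,98,1.466)
b=arm.read_camera('scene')[:,:,::-1]; cv2.imwrite("pics/s10.png",b)
segs(b,430,480,255,345,14)
balls(b,45,400,470,270,370,p2=14)
for d in(0,6,12): print(d,pred(np.radians(d),-13,pts=[(14,-38,-68),(14,38,-68),(74,38,-68)]),"balls",pred(np.radians(d),-13,pts=[(33,-19,-89),(33,19,-89),(67,-19,-89),(67,19,-89)]))
E
```

```text
time_s: 19.0
position: [541.4, 310.2, 112.0]
tcp_rot: [0.052, 0.999, 0.0, 0.0]
wrist_force: [-0.1, -0.3, -3.5]
finger_gap: 23.7
grasp_force: 30.0
pos [541.4 310.2 112. ] yaw_y 1.4666 tilt [-0.001  0.    -1.   ] shift [-0.0052 -0.0002  0.0465] rows>= 0.28 turn 0.0002 rows>= 0.0 shift after turn [-0.0052 -0.0001  0.0465] t 19.0 F [-0.1 -0.3 -3.5] gap 23.7
[458.3 264.8 450.8 281.9] 18.7 ang 113.5
[443.6 275.8 430.1 289.8] 19.5 ang 134.0
[447.1 260.3 443.3 276.2] 16.3 ang 103.7
[448.4 282.4 456.2 262.3] 21.6 ang 111.3
[459.9 290.3 466.6 274.5] 17.2 ang 112.7
[451.7 344.7 479.7 311.5] 43.5 ang 130.2
[449.3 331.8 467.1 312.7] 26.1 ang 133.1
[433.4 289.7 464.1 312.3] 38.1 ang 36.2
[466.9 312.2 442.  294.1] 30.8 ang 36.1
[448.5 344.4 473.8 314.5] 39.2 ang 130.3
circ 434.1 300.4 r 10.4 tray xy [ 42. -23.]
circ 448.1 317.6 r 9.0 tray xy [54. 17.]
circ 408.9 325.4 r 9.5 tray xy [120. -25.]
circ 425.9 317.1 r 10.1 tray xy [ 83. -13.]
circ 462.9 332.6 r 7.2 tray xy [61. 54.]
0 [array([434.6, 285.1]), array([468.4, 309.5]), array([450.4, 330.4])] balls [array([435. , 302.8]), array([451.6, 315.3]), array([424.7, 313.9]), array([441.4, 326.8])]
6 [array([432.5, 287.1]), array([466.4, 311.8]), array([449.1, 331. ])] balls [array([432.5, 305.1]), array([449.2, 317.6]), array([422.5, 315.2]), array([439.3, 328.3])]
12 [array([430.5, 289. ]), array([464.5, 313.8]), array([448.1, 331.2])] balls [array([430.2, 307. ]), array([446.9, 319.7]), array([420.5, 316.1]), array([437.5, 329.4])]
```

```bash

python3 -m jog '{"gripper":[0,0,0,0,0],"offset":[[0.01,0,-0.02],[0,0,-0.03],[0,0,-0.05],[0,0,-0.06],[0,0,-0.06]],"turn":[0,0,0,0,0]}'
python3 -m jog '{"gripper":[0,0,0,0,0],"offset":[[0,0,-0.06],[0,0,-0.05],[0,0,-0.03],[0,0,-0.02],[0,0,0]],"turn":[0,0,0,0,0]}'
cat > m.py <<'E'
from h import *
go(543,310,98,1.466)
F=[];
for i in range(6):
    b=arm.read_camera('scene')[:,:,::-1]; F.append(arm.get_obs()["wrist_force"])
print("mean F",np.mean(F,0).round(2),np.std(F,0).round(2),"moment",arm.get_obs()["moment"].round(3))
cv2.imwrite("pics/s11.png",b)
pp=pred(np.radians(10),-13,pts=[(14,-38,-68),(14,38,-68),(109,-38,-108),(109,38,-108)]); print(pp)
u=[p[0] for p in pp];v=[p[1] for p in pp]
x0,x1,y0,y1=[int(k) for k in (min(u)-15,max(u)+15,min(v)-20,max(v)+20)]
segs(b,x0,x1,y0,y1,12)
balls(b,150,x0,x1,y0,y1,p2=14)
for d in(0,6,12): print(d,pred(np.radians(d),-13,pts=[(14,38,-68),(74,38,-68),(109,-38,-108),(109,38,-108)]),"balls",pred(np.radians(d),-13,pts=[(33,-19,-89),(33,19,-89),(67,-19,-89),(67,19,-89)]))
E
python3 m.py
```

```text
time_s: 19.55
position: [538.3, 310.6, 179.8]
tcp_rot: [0.052, 0.999, 0.0, 0.001]
wrist_force: [0.4, 0.8, -4.0]
finger_gap: 24.2
grasp_force: 30.0
time_s: 20.05
position: [538.4, 310.6, 226.5]
tcp_rot: [0.052, 0.999, 0.0, 0.001]
wrist_force: [0.1, -0.7, -4.6]
finger_gap: 23.6
grasp_force: 30.0
pos [538.4 310.6 226.5] yaw_y 1.4667 tilt [-0.001  0.001 -1.   ] shift [-0.0149 -0.0007  0.4285] rows>= 2.57 turn 0.0002 rows>= 0.0 shift after turn [-0.0149 -0.0007  0.4285] t 20.05 F [ 0.1 -0.7 -4.6] gap 23.6
mean F [-0.19  0.02 -4.25] [0.63 0.3  0.47] moment [0.002 0.158 0.001]
[array([444. , 251.6]), array([482.2, 277.2]), array([407.4, 293.5]), array([445.5, 322.5])]
[409.3 293.8 423.  303.8] 17.0 ang 36.0
[444.3 251.5 426.  268.4] 25.0 ang 137.2
[444.9 251.9 466.3 266.2] 25.7 ang 33.7
[485.4 252.5 496.4 259.6] 13.1 ang 32.9
[477.2 312.1 496.9 288.5] 30.7 ang 129.7
[471.4 230.7 459.3 258.6] 30.4 ang 113.5
[477.1 290.1 467.2 300.3] 14.2 ang 134.1
[483.7 276.6 476.4 290.5] 15.6 ang 117.4
[418.7 301.8 395.2 325.8] 33.6 ang 134.3
[464.  242.5 468.6 230.9] 12.5 ang 111.5
[497.  274.1 485.3 267.
[... 645 characters left out ...]
1 312.6 r 10.4 tray xy [93. 50.]
circ 476.9 296.6 r 10.4 tray xy [52. 47.]
circ 456.9 323.9 r 8.4 tray xy [120.  51.]
0 [array([485.7, 273.5]), array([466.4, 295.2]), array([412. , 293.2]), array([449.1, 321.3])] balls [array([448.2, 267.7]), array([466.9, 280.5]), array([437.1, 279.1]), array([455.9, 292.5])]
6 [array([483.5, 275.8]), array([465.1, 295.5]), array([409.1, 293.6]), array([446.8, 322.3])] balls [array([445.6, 269.9]), array([464.3, 282.9]), array([434.8, 280.2]), array([453.8, 293.8])]
12 [array([481.5, 277.9]), array([464.2, 295.3]), array([406.7, 293.3]), array([444.9, 322.5])] balls [array([443.1, 271.7]), array([461.9, 284.8]), array([432.7, 280.8]), array([451.9, 294.5])]
```

All four balls match their predicted places in the scoop, and the 4.25 N load equals the scoop plus four balls. Tilt is about 8°. I'll carry it gently to the dish, turning first.

```bash

python3 -m jog '{"gripper":[0,0,0,0,0],"offset":[[0,0,-0.005],[0,0,-0.01],[0,0,-0.01],[0,0,-0.005],[0,0,0]],"turn":[-0.012,-0.022,-0.024,-0.02,-0.009]}'
python3 -c "
from h import *
go(479.6,-239,240,1.739)"
```

```text
time_s: 20.85
position: [538.0, 310.5, 234.4]
tcp_rot: [-0.086, 0.996, -0.0, -0.0]
wrist_force: [0.4, 0.6, -3.8]
finger_gap: 23.4
grasp_force: 30.0
pos [538.  310.5 234.4] yaw_y 1.742 tilt [ 0. -0. -1.] shift [ 0.504  -1.7715 -0.0182] rows>= 11.05 turn 0.001 rows>= 0.02 shift after turn [ 0.4986 -1.7731 -0.0182] t 20.85 F [ 0.4  0.6 -3.8] gap 23.4
```

```bash

python3 -m jog '{"gripper":[0,0,0,0,0],"offset":[[0.0036,-0.0128,0],[0.0072,-0.0257,0],[0.0108,-0.0385,0],[0.0144,-0.0513,0],[0.018,-0.0642,0]],"turn":[0,0,0,0,0]}'
python3 -m jog '{"gripper":[0,0,0,0,0],"offset":[[0.0226,-0.08,0],[0.027,-0.096,0],[0.0316,-0.112,0],[0.036,-0.128,0],[0.036,-0.128,0]],"turn":[0,0,0,0,0]}'
python3 -m jog '{"gripper":[0,0,0,0,0],"offset":[[0.036,-0.128,0],[0.036,-0.128,0],[0.036,-0.128,0],[0.036,-0.128,0],[0.0316,-0.112,0]],"turn":[0,0,0,0,0]}'
python3 -m jog '{"gripper":[0,0,0,0,0],"offset":[[0.0316,-0.112,0],[0.027,-0.096,0],[0.0226,-0.08,0],[0.018,-0.0642,0],[0.0144,-0.0513,0]],"turn":[0,0,0,0,0]}'
python3 -m jog '{"gripper":[0,0,0,0,0],"offset":[[0.0108,-0.0385,0],[0.0072,-0.0257,0],[0.0036,-0.0128,0],[0,0,0],[0,0,0]],"turn":[0,0,0,0,0]}'
cat > m2.py <<'E'
from h import *
import sys
th=float(sys.argv[1]);sh=float(sys.argv[2]);zb=float(sys.argv[3])
go(479.6,-239,240,1.739)
F=[]
for i in range(4):
    b=arm.read_camera('scene')[:,:,::-1]; F.append(arm.get_obs()["wrist_force"])
print("mean F",np.mean(F,0).round(2))
cv2.imwrite("pics/s12.png",b)
pp=pred(np.radians(th),sh,pts=[(14,-38,-68),(14,38,-68),(109,-38,-108),(109,38,-108)])
u=[p[0] for p in pp];v=[p[1] for p in pp]
x0,x1,y0,y1=[int(k) for k in (min(u)-12,max(u)+12,min(v)-15,max(v)+15)]
segs(b,x0,x1,y0,y1,14)
balls(b,zb,x0,x1,y0,y1,p2=14)
for d in(th-6,th,th+6): print(d,"backtop,sidetop,lip",*pred(np.radians(d),sh,pts=[(14,-38,-68),(14,38,-68),(74,38,-68),(109,-38,-108),(109,38,-108)]),"balls",*pred(np.radians(d),sh,pts=[(33,-19,-89),(33,19,-89),(67,-19,-89),(67,19,-89)]))
E
python3 m2.py 8 -13 150
```

```text
time_s: 21.35
position: [531.6, 249.4, 234.6]
tcp_rot: [-0.084, 0.996, -0.0, -0.0]
wrist_force: [1.1, -0.3, -3.7]
finger_gap: 23.5
grasp_force: 30.0
time_s: 21.85
position: [513.2, 79.8, 234.7]
tcp_rot: [-0.084, 0.996, -0.0, 0.0]
wrist_force: [1.4, -0.6, -4.1]
finger_gap: 23.8
grasp_force: 30.0
time_s: 22.35
position: [492.3, -114.1, 234.9]
tcp_rot: [-0.084, 0.996, -0.0, 0.0]
wrist_force: [0.8, 0.2, -4.2]
finger_gap: 23.6
grasp_force: 30.0
time_s: 22.85
position: [479.1, -238.3, 234.7]
tcp_rot: [-0.083, 0.997, -0.0, -0.0]
wrist_force: [0.0, -0.3, -4.1]
finger_gap: 24.1
grasp_force: 30.0
time_s: 23.35
position: [478.1, -259.5, 234.6]
tcp_rot: [-0.085, 0.996, 0.0, -0.0]
wrist_force: [-0.1, 0.2, -4.0]
finger_gap: 23.6
grasp_force: 30.0
pos [ 478.1 -259.5  234.6] yaw_y 1.7406 tilt [-0.  0. -1.] shift [-0.0167  0.0666 -0.018 ] rows>= 0.43 turn 0.0005 rows>= 0.01 shift after turn [-0.0165  0.0666 -0.018 ] t 23.35 F [-0.1  0.2 -4. ] gap 23.6
mean F [ 0.11 -0.67 -3.47]
[203.7 142.3 214.8 133.1] 14.4 ang 140.4
[218.5 126.1 202.  140.2] 21.7 ang 139.6
[216.5 147.2 237.8 155.6] 22.9 ang 21.4
[2
[... 153 characters left out ...]
139.1
circ 234.1 135.1 r 7.3 tray xy [  73. -595.]
circ 211.9 148.9 r 9.0 tray xy [ 140. -590.]
circ 220.4 135.1 r 7.6 tray xy [  96. -618.]
circ 216.1 159.9 r 10.0 tray xy [ 156. -551.]
circ 246.9 139.4 r 7.7 tray xy [  61. -561.]
2.0 backtop,sidetop,lip [241.6 113.3] [268.3 122.8] [253.2 136. ] [218.6 147.9] [245.6 158.5] balls [244.2 127. ] [257.5 131.9] [235.4 134.3] [248.9 139.4]
8.0 backtop,sidetop,lip [239.7 114.6] [266.5 124.1] [251.2 135. ] [214.9 146.6] [242.2 157.4] balls [241.7 128.1] [255.1 133. ] [232.8 134.1] [246.3 139.2]
14.0 backtop,sidetop,lip [237.9 115.6] [264.8 125.2] [249.3 133.7] [211.5 144.7] [239.1 155.6] balls [239.3 128.7] [252.7 133.7] [230.2 133.4] [243.8 138.6]
```

```bash

python3 -m jog '{"gripper":[0,0,0,0,0],"offset":[[-0.003,0.012,0],[-0.005,0.022,0.01],[-0.005,0.021,0.02],[-0.003,0.012,0.03],[0,0,0.03]],"turn":[0,0,0,0,0]}'
python3 -m jog '{"gripper":[0,0,0,0,0],"offset":[[0,0,0.03],[0,0,0.03],[0,0,0.03],[0,0,0.015],[0,0,0]],"turn":[0,0,0,0,0]}'
python3 m2.py 8 -13 110
```

```text
time_s: 24.05
position: [479.2, -238.6, 206.6]
tcp_rot: [-0.085, 0.996, 0.0, -0.0]
wrist_force: [0.4, 0.6, -3.1]
finger_gap: 23.8
grasp_force: 30.0
time_s: 24.55
position: [478.7, -239.3, 175.0]
tcp_rot: [-0.084, 0.996, 0.001, -0.001]
wrist_force: [0.5, -0.5, -3.0]
finger_gap: 23.8
grasp_force: 30.0
pos [ 478.7 -239.3  175. ] yaw_y 1.7398 tilt [ 0.001  0.001 -1.   ] shift [-0.0029  0.0008 -0.2167] rows>= 1.3 turn 0.0002 rows>= 0.01 shift after turn [-0.0029  0.0008 -0.2167] t 24.55 F [ 0.5 -0.5 -3. ] gap 23.8
mean F [ 0.15  0.1  -3.96]
[242.6 135.2 218.7 126.2] 25.6 ang 20.4
[285.8 144.8 271.1 139.5] 15.6 ang 19.9
[212.  168.9 225.5 174.2] 14.5 ang 21.5
[236.  142.6 247.5 132.9] 15.1 ang 139.8
[282.3 179.1 272.5 190.1] 14.7 ang 131.9
[244.1 194.5 213.5 181.6] 33.3 ang 22.9
[215.4 161.  231.  146.9] 21.0 ang 137.8
[271.8 139.  271.4 124.9] 14.1 ang 88.7
[235.6 178.4 258.  187.6] 24.2 ang 22.4
circ 255.1 163.4 r 7.2 tray xy [  75. -519.]
circ 243.6 158.4 r 7.4 tray xy [  83. -552.]
circ 262.1 155.9 r 7.0 tray xy [  46. -529.]
circ 216.1 147.9 r 7.7 tray xy [ 106. -630.]
2.0 backtop,sidetop,lip [249.7 136.3] [275.8 146.1] [261.4 159.7] [227.6 170.5] [254.  181.4] balls [252.2 149.7] [265.2 154.7] [243.9 157.3] [257.1 162.5]
8.0 backtop,sidetop,lip [247.9 137.7] [274.1 147.5] [259.5 159. ] [224.2 169.6] [250.9 180.7] balls [249.9 150.9] [263.  155.9] [241.4 157.3] [254.6 162.5]
14.0 backtop,sidetop,lip [246.2 138.7] [272.5 148.6] [257.8 157.9] [221.  168.1] [247.9 179.2] balls [247.6 151.7] [260.7 156.8] [239.  156.8] [252.3 162.1]
```

```bash

python3 -m jog '{"gripper":[0,0,0,0,0],"offset":[[-0.005,0,0.015],[-0.008,0,0.01],[-0.01,0,0],[-0.01,0,0],[-0.01,0,0]],"turn":[0,0,0,0,0]}'
python3 -m jog '{"gripper":[0,0,0],"offset":[[-0.0133,0,-0.008],[-0.0133,0,-0.008],[-0.0133,0,-0.008]],"turn":[0,0,0]}'
python3 m2.py 2 -13 110
```

```text
time_s: 25.25
position: [491.3, -237.7, 168.7]
tcp_rot: [-0.085, 0.996, -0.0, -0.001]
wrist_force: [-10.4, -2.8, 2.1]
finger_gap: 23.6
grasp_force: 30.0
time_s: 25.55
position: [502.2, -236.1, 176.4]
tcp_rot: [-0.084, 0.996, -0.0, -0.002]
wrist_force: [-10.0, -1.7, 2.7]
finger_gap: 23.6
grasp_force: 30.0
pos [ 502.2 -236.1  176.4] yaw_y 1.7394 tilt [ 0.004 -0.    -1.   ] shift [ 0.0767  0.0031 -0.2118] rows>= 1.35 turn 0.0001 rows>= 0.0 shift after turn [ 0.0767  0.0031 -0.2118] t 25.55 F [-10.   -1.7   2.7] gap 23.6
mean F [-8.36 -1.72  1.46]
[281.9 143.5 267.6 138.2] 15.2 ang 20.3
[242.8 135.2 218.4 126.2] 26.0 ang 20.2
[231.  147.4 247.5 132.7] 22.1 ang 138.3
[224.9 173.1 256.1 186.3] 33.8 ang 22.8
[281.4 180.2 266.1 197.2] 22.8 ang 132.0
[271.7 175.  281.7 163.3] 15.4 ang 130.4
[261.1 201.8 212.  181. ] 53.3 ang 22.9
[216.3 160.2 228.2 149.5] 15.9 ang 138.2
[256.1 165.9 269.3 153.4] 18.1 ang 136.6
circ 240.1 163.4 r 7.0 tray xy [ 100. -544.]
circ 222.4 163.1 r 9.2 tray xy [ 129. -574.]
circ 251.9 168.1 r 7.0 tray xy [  91. -512.]
circ 247.4 151.9 r 10.0 tray xy [  62. -565.]
circ 215.9 147.1 r 8.0 tray xy [ 105. -633.]
-4.0 backtop,sidetop,lip [245.7 140.1] [271.9 150.1] [257.6 166.1] [225.  176.8] [251.3 187.9] balls [248.9 153.8] [261.9 158.9] [240.6 162.6] [253.8 167.9]
2.0 backtop,sidetop,lip [243.9 141.7] [270.2 151.8] [255.5 165.9] [221.4 176.6] [248.  187.9] balls [246.5 155.4] [259.6 160.5] [238.  163.1] [251.2 168.5]
8.0 backtop,sidetop,lip [242.2 143.1] [268.5 153.2] [253.5 165.2] [217.9 175.8] [244.7 187.2] balls [244.1 156.6] [257.3 161.8] [235.4 163.2] [248.7 168.6]
```

```bash

python3 -m jog '{"gripper":[0,0,0,0,0],"offset":[[-0.0133,0,-0.009],[-0.0133,0,-0.009],[-0.0133,0,-0.009],[-0.0133,0,-0.008],[-0.0133,0,-0.008]],"turn":[0,0,0,0,0]}'
python3 m2.py -8 -13 110
```

```text
time_s: 26.25
position: [523.1, -232.3, 189.0]
tcp_rot: [-0.084, 0.996, -0.0, -0.001]
wrist_force: [-3.5, 0.3, -2.4]
finger_gap: 23.3
grasp_force: 30.0
pos [ 523.1 -232.3  189. ] yaw_y 1.7397 tilt [ 0.001 -0.    -1.   ] shift [ 0.1469  0.0022 -0.1696] rows>= 1.35 turn 0.0002 rows>= 0.0 shift after turn [ 0.1469  0.0021 -0.1696] t 26.25 F [-3.5  0.3 -2.4] gap 23.3
mean F [-3.15 -0.48 -1.78]
[243.1 135.3 218.  126. ] 26.7 ang 20.3
[242.3 138.2 227.7 154.3] 21.7 ang 132.2
[261.2 144.7 242.4 137.6] 20.2 ang 20.7
[224.7 153.5 237.1 141.8] 17.0 ang 136.7
[209.1 166.3 224.3 153.3] 20.0 ang 139.4
[261.6 202.  211.8 180.9] 54.0 ang 23.0
[278.6 183.2 262.2 201.6] 24.7 ang 131.7
[215.2 195.8 233.  203.4] 19.4 ang 23.2
circ 233.4 169.4 r 7.2 tray xy [ 124. -538.]
circ 244.9 172.4 r 9.2 tray xy [ 112. -512.]
circ 245.9 146.9 r 10.0 tray xy [  53. -583.]
circ 250.6 159.9 r 8.0 tray xy [  75. -537.]
circ 231.4 138.1 r 6.9 tray xy [  57. -635.]
circ 216.9 148.9 r 7.2 tray xy [ 107. -626.]
-14.0 backtop,sidetop,lip [242.8 137.6] [269.4 147.6] [255.6 166.8] [225.3 177.1] [251.6 188.2] balls [247.2 151.4] [260.4 156.5] [239.4 161.9] [252.6 167.2]
-8.0 backtop,sidetop,lip [241.2 139.6] [267.8 149.7] [253.3 167.3] [221.4 178. ] [247.9 189.2] balls [244.9 153.5] [258.1 158.7] [236.6 163.1] [249.9 168.5]
-2.0 backtop,sidetop,lip [239.4 141.4] [266.1 151.6] [251.1 167.3] [217.5 178.3] [244.3 189.7] balls [242.4 155.3] [255.7 160.5] [233.8 164. ] [247.2 169.4]
```

```bash

python3 -m jog '{"gripper":[0,0,0,0,0],"offset":[[-0.0133,0,-0.008],[-0.0133,0,-0.008],[-0.0133,0,-0.007],[-0.0133,0,-0.007],[-0.0133,0,-0.006]],"turn":[0,0,0,0,0]}'
python3 m2.py -15 -13 110
```

```text
time_s: 26.95
position: [543.6, -228.4, 199.7]
tcp_rot: [-0.085, 0.996, 0.0, 0.0]
wrist_force: [-0.5, 0.4, -4.1]
finger_gap: 23.1
grasp_force: 30.0
pos [ 543.6 -228.4  199.7] yaw_y 1.7401 tilt [-0.  0. -1.] shift [ 0.2162  0.0012 -0.1344] rows>= 1.53 turn 0.0004 rows>= 0.01 shift after turn [ 0.2162  0.001  -0.1344] t 26.95 F [-0.5  0.4 -4.1] gap 23.1
mean F [-1.39 -0.48 -3.45]
[218.7 125.9 208.  135.1] 14.1 ang 139.3
[243.  135.4 218.5 126.1] 26.2 ang 20.7
[268.  145.3 251.8 139.5] 17.2 ang 20.0
[275.7 186.6 262.1 201.8] 20.4 ang 131.8
[261.5 202.  212.6 181.2] 53.1 ang 23.0
[260.3 152.2 245.  146.2] 16.4 ang 21.3
[218.2 197.  233.  203.2] 16.1 ang 22.7
circ 240.4 156.6 r 7.4 tray xy [  85. -563.]
circ 233.4 168.9 r 7.3 tray xy [ 123. -540.]
circ 216.1 148.4 r 7.7 tray xy [ 108. -629.]
circ 245.1 146.4 r 9.2 tray xy [  53. -585.]
-21.0 backtop,sidetop,lip [239.1 135.9] [266.1 146.1] [252.9 167.3] [224.1 177. ] [250.5 188.1] balls [244.5 149.6] [257.8 154.8] [237.1 161.2] [250.4 166.6]
-15.0 backtop,sidetop,lip [237.5 138.2] [264.5 148.4] [250.4 168.3] [220.  178.6] [246.6 189.9] balls [242.1 152.2] [255.4 157.4] [234.2 163. ] [247.6 168.5]
-9.0 backtop,sidetop,lip [235.8 140.3] [262.8 150.6] [248.  168.8] [215.9 179.7] [242.8 191.1] balls [239.7 154.4] [253.1 159.7] [231.3 164.4] [244.7 169.9]
```

```bash

python3 -m jog '{"gripper":[0,0,0,0,0],"offset":[[0.008,0,-0.005],[0.0133,0,-0.005],[0.0133,0,0],[0.0133,0,0],[0.0133,0,0]],"turn":[0,0,0,0,0]}'
python3 -m jog '{"gripper":[0,0,0,0,0],"offset":[[0.0133,0,0],[0.0133,0,0],[0.0133,0,0],[0.0133,0,0],[0.0133,0,0]],"turn":[0,0,0,0,0]}'
python3 -m jog '{"gripper":[0,0,0,0,0],"offset":[[0.0133,0,0],[0.0133,0,0],[0.0133,0,0],[0.01,0,0],[0,0,0]],"turn":[0,0,0,0,0]}'
python3 m2.py -20 -13 85
```

```text
time_s: 27.65
position: [524.6, -231.8, 202.6]
tcp_rot: [-0.084, 0.996, -0.0, 0.0]
wrist_force: [0.2, -0.1, -3.5]
finger_gap: 23.4
grasp_force: 30.0
time_s: 28.15
position: [505.0, -235.1, 202.6]
tcp_rot: [-0.085, 0.996, -0.0, 0.0]
wrist_force: [-0.0, -0.1, -2.9]
finger_gap: 23.2
grasp_force: 30.0
time_s: 28.65
position: [490.3, -237.7, 202.6]
tcp_rot: [-0.084, 0.996, -0.0, 0.0]
wrist_force: [0.2, 0.5, -2.6]
finger_gap: 23.2
grasp_force: 30.0
pos [ 490.3 -237.7  202.6] yaw_y 1.7397 tilt [-0. -0. -1.] shift [ 0.0358  0.0017 -0.1245] rows>= 0.78 turn 0.0002 rows>= 0.0 shift after turn [ 0.0358  0.0017 -0.1245] t 28.65 F [ 0.2  0.5 -2.6] gap 23.2
mean F [-0.18  0.08 -1.35]
[251.5 124.2 242.5 135.3] 14.3 ang 129.2
[242.5 135.1 223.8 128.1] 19.9 ang 20.6
[224.7 152.5 237.9 141.3] 17.4 ang 139.6
[264.3 152.6 278.5 135. ] 22.6 ang 129.1
[286.5 174.5 275.2 187. ] 16.8 ang 132.1
[270.  141.6 255.6 136.3] 15.4 ang 20.2
circ 254.9 135.6 r 8.1 tray xy [ -10. -629.]
circ 282.4 153.1 r 7.4 tray xy [ -14. -525.]
circ 254.9 166.1 r 8.4 tray xy [  66. -536.]
circ 237.9 126.1 r 9.4 tray xy [  -4. -692.]
circ 270.1 139.6 r 6.8 tray xy [ -27. -588.]
-26.0 backtop,sidetop,lip [253.4 121.1] [279.9 130.6] [268. 152.] [240.6 161.5] [266.4 171.8] balls [259.1 134.3] [272.1 139.1] [252.4 145.9] [265.5 150.9]
-20.0 backtop,sidetop,lip [251.9 123.4] [278.4 133. ] [265.7 153.1] [236.8 163.3] [262.8 173.8] balls [256.9 136.9] [270.  141.7] [249.8 147.9] [262.9 152.9]
-14.0 backtop,sidetop,lip [250.4 125.6] [276.9 135.2] [263.4 153.9] [233.  164.6] [259.3 175.3] balls [254.7 139.3] [267.8 144.2] [247.1 149.5] [260.2 154.6]
```

```bash

python3 -m jog '{"gripper":[0,0,0,0,0],"offset":[[0,0,-0.03],[0,0,-0.06],[0,0,-0.08],[0,0,-0.08],[0,0,-0.08]],"turn":[0,0,0.02,0.04,0.04]}'
python3 -m jog '{"gripper":[0,0,0],"offset":[[0,0,0],[0,0,0],[0,0,0]],"turn":[0.04,0.04,0]}'
python3 -c "
from h import *
go(530,0,290,1.17)
print(proj('top',[521,-232,85]),proj('scene',[521,-232,85]))"
```

```text
time_s: 29.35
position: [490.7, -237.5, 303.3]
tcp_rot: [0.075, 0.997, -0.0, 0.0]
wrist_force: [0.9, -0.1, -1.0]
finger_gap: 23.0
grasp_force: 30.0
time_s: 29.65
position: [490.9, -237.6, 302.5]
tcp_rot: [0.198, 0.98, -0.0, 0.001]
wrist_force: [0.9, 0.7, -1.5]
finger_gap: 23.0
grasp_force: 30.0
pos [ 490.9 -237.6  302.5] yaw_y 1.1727 tilt [-0.001 -0.    -1.   ] shift [0.1868 0.7806 0.0414] rows>= 4.82 turn 0.0009 rows>= 0.02 shift after turn [0.1889 0.7801 0.0414] t 29.65 F [ 0.9  0.7 -1.5] gap 23.0
(np.float64(392.9116013122325), np.float64(192.42703614927265)) (np.float64(255.2743179745356), np.float64(163.79828743163964))
```

```bash

python3 -m jog '{"gripper":[0,0,0,0,0],"offset":[[0.0374,0.156,0],[0.0374,0.156,0],[0.0374,0.156,0],[0.0374,0.156,0],[0.0374,0.156,0]],"turn":[0,0,0,0,0]}'
python3 -m jog '{"gripper":[0],"offset":[[0,0,0]],"turn":[0]}'
python3 - <<'E'
from h import *
go(530,0,290,1.17)
a=arm.read_camera('top')[:,:,::-1];b=arm.read_camera('scene')[:,:,::-1];cv2.imwrite("pics/t13.png",a);cv2.imwrite("pics/s13.png",b)
w=.168;c=np.array([521,-232])
for n,im,(x0,x1,y0,y1) in(("top",a,(355,435,150,232)),("scene",b,(205,305,130,210)),("top",a,(175,235,138,254))):
    g=cv2.resize(cv2.cvtColor(np.ascontiguousarray(im[y0:y1,x0:x1]),cv2.COLOR_BGR2GRAY),None,fx=4,fy=4,interpolation=2)
    h=cv2.HoughCircles(cv2.GaussianBlur(g,(0,0),1.5),cv2.HOUGH_GRADIENT,1,36,param1=60,param2=15,minRadius=18,maxRadius=36)
    for X,Y,r in (h[0][:8] if h is not None else []):
        p=ray(n,x0+X/4,y0+Y/4,85);d=p[:2]-c
        print(n,"px",(x0+X/4).round(1),(y0+Y/4).round(1),"r",round(r/4,1),"dish xy",round(np.cos(w)*d[0]+np.sin(w)*d[1],0),round(-np.sin(w)*d[0]+np.cos(w)*d[1],0))
E
```

```text
time_s: 30.15
position: [529.1, 1.8, 302.0]
tcp_rot: [0.195, 0.981, -0.0, 0.0]
wrist_force: [1.3, -0.2, -1.4]
finger_gap: 23.1
grasp_force: 30.0
time_s: 30.25
position: [529.4, 5.6, 301.8]
tcp_rot: [0.192, 0.981, 0.001, -0.0]
wrist_force: [-0.5, -0.2, -2.0]
finger_gap: 23.2
grasp_force: 30.0
pos [529.4   5.6 301.8] yaw_y 1.1849 tilt [ 0.     0.002 -1.   ] shift [-0.0088 -0.0166  0.0394] rows>= 0.26 turn 0.0048 rows>= 0.1 shift after turn [-0.0091 -0.0165  0.0394] t 30.25 F [-0.5 -0.2 -2. ] gap 23.2
top px 409.6 171.9 r 5.4 dish xy 51.0 -58.0
top px 394.6 171.1 r 7.2 dish xy 60.0 -17.0
top px 397.1 211.6 r 5.5 dish xy -55.0 -1.0
top px 382.1 174.4 r 5.4 dish xy 56.0 20.0
top px 370.1 173.6 r 8.0 dish xy 64.0 53.0
top px 414.6 208.4 r 8.3 dish xy -54.0 -51.0
top px 409.9 224.9 r 6.0 dish xy -98.0 -29.0
scene px 267.1 153.1 r 6.8 dish xy -48.0 2.0
scene px 284.6 153.1 r 8.3 dish xy -69.0 40.0
scene px 215.9 148.1 r 8.0 dish xy -0.0 -121.0
scene px 289.4 163.9 r 8.6 dish xy -41.0 72.0
scene px 230.9 153.9 r 6.8 dish xy -1.0 -74.0
scene px 300.9 171.9 r 5.4 dish xy -30.0 111.0
```

```bash
python3 - <<'E'
from h import *
w=.168;c=np.array([521,-232])
for n,a,b,(x0,x1,y0,y1) in(("top","top0","t13",(355,435,150,232)),("scene","scene0","s13",(205,305,130,210)),("top","top0","t13",(175,240,138,254))):
    A=cv2.imread(f"pics/{a}.png").astype(int);B=cv2.imread(f"pics/{b}.png").astype(int)
    # balls are yellowish-white: compare chroma (R-B) as well as brightness
    D=(B-A)[y0:y1,x0:x1]; ch=(B[...,2]-B[...,0])[y0:y1,x0:x1]; dch=ch-(A[...,2]-A[...,0])[y0:y1,x0:x1]
    for nm,m in(("bright",np.abs(D).max(2)>22),("chroma",dch>8)):
        N,L,S,C=cv2.connectedComponentsWithStats(m.astype(np.uint8))
        for i in range(1,N):
            if S[i,4]>25:
                u,v=C[i]+[x0,y0];p=ray(n,u,v,85);d=p[:2]-c
                print(n,nm,S[i].tolist(),(round(u,1),round(v,1)),"meanD",D[L==i].mean().round(),"dish",round(np.cos(w)*d[0]+np.sin(w)*d[1]),round(-np.sin(w)*d[0]+np.cos(w)*d[1]))
E
```

```text
top bright [19, 15, 38, 16, 202] (np.float64(392.5), np.float64(172.5)) meanD -55.0 dish 57 -10
top bright [53, 17, 8, 9, 39] (np.float64(411.4), np.float64(171.2)) meanD 68.0 dish 52 -64
top bright [34, 53, 14, 15, 86] (np.float64(394.3), np.float64(209.6)) meanD -41.0 dish -49 6
top chroma [35, 16, 11, 12, 38] (np.float64(394.0), np.float64(172.1)) meanD -10.0 dish 57 -14
top chroma [49, 17, 11, 10, 35] (np.float64(409.0), np.float64(171.3)) meanD 27.0 dish 52 -57
top chroma [22, 19, 10, 11, 27] (np.float64(379.6), np.float64(175.2)) meanD -16.0 dish 55 28
top chroma [37, 55, 11, 12, 47] (np.float64(396.2), np.float64(210.4)) meanD -14.0 dish -52 1
scene bright [0, 3, 18, 15, 94] (np.float64(213.7), np.float64(138.9)) meanD 12.0 dish -27 -149
scene bright [55, 16, 14, 19, 212] (np.float64(266.3), np.float64(154.8)) meanD 5.0 dish -41 4
scene bright [89, 30, 11, 28, 136] (np.float64(300.9), np.float64(174.2)) meanD 96.0 dish -23 115
scene bright [12, 32, 22, 13, 128] (np.float64(225.9), np.float64(168.5)) meanD 67.0 dish 49 -52
scene chroma [56, 16, 13, 10, 47] (np.float64(267.9), np.float64(151.2)) meanD 76.0 dish -55 0
top bright [23, 22, 12, 13, 83] (np.float64(204.1), np.float64(165.8)) meanD 15.0 dish 163 516
top bright [32, 33, 13, 13, 83] (np.float64(213.5), np.float64(177.4)) meanD 15.0 dish 125 494
top bright [19, 46, 12, 13, 95] (np.float64(199.7), np.float64(189.9)) meanD 17.0 dish 96 537
top bright [32, 49, 13, 13, 86] (np.float64(213.5), np.float64(192.7)) meanD 21.0 dish 81 499
top bright [61, 84, 4, 32, 84] (np.float64(238.0), np.float64(240.7)) meanD 124.0 dish -64 448
top chroma [62, 84, 3, 32, 66] (np.float64(238.3), np.float64(241.0)) meanD 165.0 dish -65 448
```

All four balls are in the dish at (57,-14), (52,-55), (55,28) and (-52,1), and the tray is empty. Next I'll set the scoop down on the bench, pressing the lip down so it levels.

```bash

python3 -m jog '{"gripper":[0,0,0,0,0],"offset":[[-0.03,0,0.1],[-0.03,0,0.14],[-0.03,0,0.14],[0,0,0.14],[0,0,0.08]],"turn":[0,0,0,0,0]}'
python3 -m jog '{"gripper":[0,0,0],"offset":[[0,0,0.02],[0,0,0],[0,0,0]],"turn":[0,0,0]}'
python3 -c "
from h import *
go(550,0,92,1.17)"
```

```text
time_s: 30.85
position: [551.8, -12.3, 117.4]
tcp_rot: [0.197, 0.98, -0.0, -0.002]
wrist_force: [-0.0, -0.2, -1.7]
finger_gap: 23.4
grasp_force: 30.0
time_s: 31.15
position: [555.3, -11.3, 117.6]
tcp_rot: [0.197, 0.98, 0.0, 0.001]
wrist_force: [-0.1, -0.7, -1.0]
finger_gap: 23.5
grasp_force: 30.0
pos [555.3 -11.3 117.6] yaw_y 1.1743 tilt [-0.003  0.001 -1.   ] shift [0.0312 0.0278 0.0854] rows>= 0.57 turn 0.0014 rows>= 0.03 shift after turn [0.0313 0.0277 0.0854] t 31.15 F [-0.1 -0.7 -1. ] gap 23.5
```

```bash

python3 -m jog '{"gripper":[0,0,0,0,0],"offset":[[0.012,0,0.01],[0.012,0,0.01],[0.0133,0,0.009],[0.0133,0,0.009],[0.0133,0,0.009]],"turn":[0,0,0,0,0]}'
python3 -m jog '{"gripper":[0,0,0,0],"offset":[[0.0133,0,0.008],[0.0133,0,0.008],[0.0133,0,0.008],[0.01,0,0.006]],"turn":[0,0,0,0]}'
python3 -m jog '{"gripper":[0,0,0],"offset":[[0,0,0.008],[0,0,0.008],[0,0,0]],"turn":[0,0,0]}'
python3 -c "
from h import *
go(550,0,92,1.17)"
```

```text
time_s: 31.65
position: [535.9, -2.8, 101.3]
tcp_rot: [0.197, 0.98, -0.0, -0.0]
wrist_force: [-3.4, 1.0, 6.2]
finger_gap: 23.4
grasp_force: 30.0
time_s: 32.05
position: [522.7, 2.8, 92.7]
tcp_rot: [0.197, 0.98, -0.0, 0.001]
wrist_force: [-0.5, -0.2, 3.3]
finger_gap: 23.0
grasp_force: 30.0
time_s: 32.35
position: [521.1, 3.6, 89.3]
tcp_rot: [0.197, 0.98, 0.0, -0.002]
wrist_force: [-17.9, 4.5, 25.7]
finger_gap: 22.3
grasp_force: 29.8
pos [521.1   3.6  89.3] yaw_y 1.175 tilt [ 0.003 -0.    -1.   ] shift [-0.0935  0.026  -0.0095] rows>= 0.59 turn 0.0016 rows>= 0.03 shift after turn [-0.0934  0.0265 -0.0095] t 32.35 F [-17.9   4.5  25.7] gap 22.3
```

```bash

python3 -m jog '{"gripper":[0.5,0.5,0.5,0.5,0.5],"offset":[[0,0,-0.003],[0,0,0],[0,0,0],[0,0,0],[0,0,0]],"turn":[0,0,0,0,0]}'
python3 -m jog '{"gripper":[1,1,1,1,1],"offset":[[0,0,0],[0,0,0],[0,0,0],[0,0,-0.1],[0,0,-0.15]],"turn":[0,0,0,0,0]}'
python3 -m jog '{"gripper":[1,1,1,1,1],"offset":[[0,0,-0.15],[0,0,-0.15],[0,0,-0.1],[0.12,0,0],[0.12,0,0]],"turn":[0,0,0,0,0]}'
python3 -m jog '{"gripper":[1,1,1,1,1],"offset":[[0.05,0.15,0],[0,0.16,0],[0,0.16,0],[0,0.16,0],[0,0.16,0]],"turn":[0,0,0,0,0]}'
python3 -m jog '{"gripper":[1,1],"offset":[[0,0.15,0],[0,0,0]],"turn":[0,0]}'
python3 - <<'E'
from h import *
go(550,0,92)
a=arm.read_camera('top')[:,:,::-1];b=arm.read_camera('scene')[:,:,::-1];cv2.imwrite("pics/t14.png",a);cv2.imwrite("pics/s14.png",b)
for n,im,(x0,x1,y0,y1) in(("top",a,(290,360,140,215)),("scene",b,(255,350,180,275))):
    print(n);segs(im,x0,x1,y0,y1,9)
A=cv2.imread("pics/t13.png").astype(int);D=np.abs(a.astype(int)-A)[150:232,360:435].max(2);print("dish diff px",(D>25).sum())
# knob white line & bystanders vs start
o=cv2.imread("pics/top0.png").astype(int)
for nm,(x0,x1,y0,y1) in dict(reag=(243,275,95,137),amber=(343,372,95,135),rack=(285,333,92,128),beaker=(279,307,222,252),jar=(317,342,228,253)).items():
    print(nm,(np.abs(a.astype(int)-o)[y0:y1,x0:x1].max(2)>40).mean().round(3))
E
```

```text
time_s: 32.85
position: [522.4, 2.7, 88.2]
tcp_rot: [0.197, 0.98, -0.0, -0.0]
wrist_force: [0.3, -0.3, 0.1]
finger_gap: 46.1
grasp_force: 0.0
time_s: 33.35
position: [519.9, 2.9, 161.0]
tcp_rot: [0.197, 0.98, -0.0, -0.003]
wrist_force: [0.4, -0.6, -0.4]
finger_gap: 81.7
grasp_force: 0.0
time_s: 33.85
position: [456.3, 30.5, 284.8]
tcp_rot: [0.197, 0.98, 0.0, 0.001]
wrist_force: [-0.2, -0.0, 0.7]
finger_gap: 93.2
grasp_force: 0.0
time_s: 34.35
position: [534.2, 257.0, 283.7]
tcp_rot: [0.197, 0.98, 0.0, 0.0]
wrist_force: [0.5, -0.2, 0.7]
finger_gap: 93.1
grasp_force: 0.0
time_s: 34.55
position: [551.1, 300.9, 280.3]
tcp_rot: [0.195, 0.981, -0.0, -0.002]
wrist_force: [0.1, -0.5, -0.5]
finger_gap: 93.2
grasp_force: 0.0
pos [551.1 300.9 280.3] yaw_y 1.1785 tilt [ 0.003 -0.002 -1.   ] shift [-0.3823 -0.927   0.628 ] rows>= 7.1 turn 0.0 rows>= 0.0 shift after turn [-0.3823 -0.927   0.628 ] t 34.55 F [ 0.1 -0.5 -0.5] gap 93.2
top
[332.8 176.6 309.  166.9] 25.6 ang 22.2
[320.1 205.2 332.9 176.7] 31.2 ang 114.1
[298.7 191.  302.2 182.4] 9.3 ang 112.4
[311.5 200.6 320.9 205.6] 10.6 ang 28.1
[357.9 170.4 359.3 179.8] 9.5 ang 81.2
scene
[291.  236.9 305.5 259.6] 27.0 ang 57.5
[306.6 260.3 330.  250.4] 25.4 ang 157.2
[333.8 219.3 327.7 210.8] 10.4 ang 54.5
[327.9 210.7 304.6 219.7] 25.0 ang 158.8
[300.9 232.4 291.3 236. ] 10.3 ang 159.6
[326.7 213.2 340.7 231.6] 23.1 ang 52.7
[260.2 188.7 268.1 180.1] 11.7 ang 132.6
[334.2 194.2 333.4 217. ] 22.8 ang 92.1
[339.6 197.7 349.7 193.8] 10.8 ang 159.0
[330.1 250.5 343.7 244.4] 14.9 ang 156.2
[343.6 232.4 334.2 220.1] 15.5 ang 52.4
[272.8 195.6 286.7 180.2] 20.8 ang 132.2
[256.6 213.8 272.8 195.8] 24.2 ang 131.9
[259.3 225.5 298.5 180.1] 60.0 ang 130.8
[344.9 185.9 335.7 190. ] 10.0 ang 156.1
[343.2 244.5 343.7 234.8] 9.7 ang 92.9
[347.4 231.4 349.1 205.1] 26.3 ang 93.6
dish diff px 0
reag 0.0
amber 0.0
rack 0.0
beaker 0.0
jar 0.0
```

```bash
python3 - <<'E'
from h import *
for n,p in(("top",[(309,166.9),(332.8,176.6)]),("scene",[(291,236.9),(306,260)])):
    q=[ray(n,*k,1) for k in p]; d=q[0]-q[1]; print(n,[k.round(1) for k in q],np.linalg.norm(d).round(1),"yaw",round(np.arctan2(d[1],d[0]),3))
L=(ray("top",309,166.9,1)+ray("top",332.8,176.6,1))/2; d=ray("top",309,166.9,1)-ray("top",332.8,176.6,1); w=abs(np.arctan2(d[1],d[0]))-np.pi/2
for w in(-.40,):
    ex=np.array([np.cos(w),np.sin(w),0]);ey=np.array([-np.sin(w),np.cos(w),0])
    P=lambda x,y,z:np.array(proj("scene",L*[1,1,0]+ex*(x-50)+ey*y+[0,0,z])).round(1)
    print("handle edges level",*[ (P(-59+a,b,132),P(-59+a,b,40)) for a in(14,) for b in(-12,12)],(P(-73,12,132),P(-73,12,40)),"right side bottom",P(50,38,0),P(-45,38,0),"back top",P(-45,-38,40),P(-45,38,40))
E
```

```text
top [array([614.4,   6.7,   1. ]), array([584.4, -65.7,   1. ])] 78.4 yaw 1.179
scene [array([588.3, -61.3,   1. ]), array([616.8,   8.2,   1. ])] 75.1 yaw -1.959
handle edges level (array([333.6, 188.6]), array([332.6, 217.2])) (array([339.2, 195.6]), array([337.7, 224.1])) (array([350.6, 191.2]), array([348.4, 219.8])) right side bottom [305.8 258.9] [342.8 243.2] back top [327.1 209.8] [343.5 231.9]
```

```bash
python3 -c "
from station import arm
print(arm.hand_in())"
```

```text
the job is handed in; nothing more can be done
None
```

I handed the job in at about 35 s. The last pictures showed all four balls in the dish, the scoop standing flat on the bench, the bystanders unmoved and the robot clear. The knob read within about 0.02 rad of zero just after I turned it, and I didn't measure it again. The hand-in gave no result.

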